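# Crank the lab lift up to the pointer

### The arm

A 7-joint arm with a two-finger parallel gripper is mounted at the origin on the work surface. World frame = base frame: x ahead of the robot, y to its left, z up, the work surface at z = 0. Lengths are in m, angles in rad, forces in N, time in s.
With the tool pointing down it reaches from about 0.35 to 0.9 m from the base axis. Payload 8.1 kg.
Tool frame: the origin (TCP) lies on the centre line of the jaws, within the pads' length; the fingertips stand 17 mm ahead of it and the grasp point (between the pads) lies 2 mm behind it; z points along the fingers, y is the direction in which the jaws open and shut (so a half turn about z gives the same grasp; the last joint's range is limited). The gripper opens to 92 mm and grips with 3 to 60 N. Pads are 19 mm wide; open, the fingers measure 130 mm over their backs; the gripper's body (75 mm by 190 mm) begins 47 mm behind the grasp point.
Start: joints at [-1.408, 0.434, 0.025, 1.573, -0.012, 1.134, -0.075], TCP at [0.164, 0.603, 0.244] pointing down, gripper open.
Joint ranges: [-2.62, 2.62], [-0.44, 2.09], [-1.27, 1.32], [0.08, 2.57], [-1.32, 4.46], [0.12, 2], [-2.74, 2.74]. Speed limits (rad/s): [2.22, 2.22, 3.01, 3.01, 3.14, 3.14, 3.14].

### API

Orientations are given as a rotation vector (axis times angle).
In Python, from cell import arm gives the robot as it stands.
- The arm moves only by the shell command python3 -m creep 'ROWS' [FORCE]. ROWS is JSON, a list that holds one entry, the list of rows, each a list of 7 numbers: the shift along the world's x, y, z in cm, then the turn, a rotation vector about the world's x, y, z in degrees, then the opening, from -1 (shut) to 1 (fully open), so that 0 is half open. In form: [[[tx, ty, tz, ax, ay, az, jaw], ...]]. A call has 1 to 5 rows; each row is the pose to reach, as a shift and turn from the pose commanded when the call began; what a row does not reach only later rows make up. A row lasts 1/10 s, in which the tool goes at most 50 mm and 8.59 degrees, less where a joint would pass 70% of its speed; a pose out of reach is approached as far as the arm can. A call with a gripper value outside its range is refused whole. The fingers move at their own pace and stop on an object; FORCE is the grip in N (left out, the last holds). Time passes only in rows, so rows that repeat a pose let the fingers close. It gives the time, the measured TCP pose, the force and the opening at its end, in the units of the state.
- arm.observe(): the state, without advancing time (a new reading comes with each control period).
- arm.get_image(name): name is "side" or "top" or "wrist"; returns the picture (480x640x3 uint8, red, green, blue); there is no depth.
- arm.camera_model(name): a dict with "vfov" (degrees; the focal length in pixels is half the picture's height over the tangent of half this angle, whatever the lens; pixels are square), "cx", "cy" (the principal point, pixels), "cam_to_world" (4x4, takes a point from camera to world coordinates); the wrist camera has in their place "T_tool_cam" (4x4, takes a point from camera to tool coordinates, whose origin is the TCP and whose axes are the flange's). Camera axes: x right, y down, z forward; pixel columns grow to the right and rows downward; lengths in m; the calibration is good to about 2 mm. A picture is of the moment at which its call begins: read the wrist's pose just before it. camera_model takes no time and is no camera call.
- arm.sign_off(): hands the job in, once; it reports no verdict.
The state is a dict: "clock": time; "joints": joint angles; "dq": joint speeds; "joint_efforts": joint torques, N m; "position": TCP position; "ee_rot": TCP orientation; "force": force on the tool from outside, world axes, zero at the start; "ft_torque": the same for the moment, N m; "width": opening from 0.0 (shut) to 1.0 (fully open).
Only numpy, scipy, OpenCV 4.12 (cv2) and the standard library are available. Lean on these libraries where they do the work, as an engineer would, in place of code of your own. Each camera call takes 0.05 s, during which the arm holds its last target.

### The job

Fit the loose crank over the square end of the lab lift's shaft, fully down on its collar, and wind it clockwise (seen from above) through full turns until the top of the platform is level with the tip of the pointer on the scale post. Leave the crank seated on the shaft and let go of it; keep the pot standing in its place on the platform, leave the pointer where it is set and do not disturb the other things on the bench.

Things in the scene. Friction and masses are not known exactly. Their poses are not given: they have to be found in the camera images.
- crank: Removable steel crank, 0.45 kg, lying hub-down at the start. Origin: centre of the hub's underside, z up, +x along the arm. Hub: square boss 30 x 30 mm (faces square to x and y), 58 mm tall, 18 mm square socket right through. Arm: bar 18 mm wide, 14 to 26 mm above the underside, ending at x = 106 mm. Counterweight (40 mm round, 7 to 33 mm up) at x = -50 mm: it balances at the hub; pinch that across y.
- crank_grip (a point): Middle of the top of the crank's upright black grip, a fixed post 22 mm in diameter and 45 mm tall standing on the arm 95 mm from the hub's axis; this point is 71 mm above the hub's underside.
- jack: The lab lift, bolted down: base plate 170 x 360 x 12 mm carrying a grey gearbox column 58 x 58 mm, 125 mm tall. Origin: on the bench under the column's centre. The platform's centre lies 190 mm from the shaft's axis towards +y of this frame, the scale post (212 mm tall) 295 mm towards +y.
- shaft_seat (a point): On the vertical shaft's axis, on top of the 38 mm round collar on which the hub rests when seated, 135 mm above the bench. The shaft is stiff (0.16 N m friction) and stays where left. Clockwise seen from above raises the platform 14 mm per turn. The axes here are the lift's, not the shaft's.
- shaft_tip (a point): Centre of the square shaft end's top, 32 mm above the collar. 16 mm across flats, top 6 mm tapered to a 10 mm square. The square's angle differs every time and is NOT given by this frame: find it by feel or sight (it repeats every 90 degrees). The crank fits at any of the four angles, with 0.13 rad play; misaligned, the hub hangs up on the taper 22 to 31 mm too high.
- platform_top (a point): Centre of the top face of the lift's platform (aluminium, 140 x 140 mm, 9 mm thick); moves only up and down when the shaft turns, starting 80 to 84 mm above the bench.
- pointer_tip (a point): Tip of the steel pointer on the scale post, beside the platform's edge, 26 to 46 mm above the platform's starting height. The wanted height of the platform's top face.
- pot: Open steel pot without handles, 92 mm wide at the rim, 78 mm tall, 0.35 kg, standing loose on the platform; origin: centre of its underside.
- conical_flask: stoppered conical glass flask, 84 mm wide, 123 mm tall; loose bystander; origin: centre of its underside
- round_flask: stoppered round-bellied glass flask, 88 mm wide, 133 mm tall; loose bystander; origin: centre of its underside
- reagent_bottle: amber glass bottle with black cap, 56 mm wide, 105 mm tall; loose bystander; origin: centre of its underside
- tin: steel tin, 72 mm wide, 90 mm tall; loose bystander; origin: centre of its underside
- bowl: white porcelain bowl, 90 mm wide, 35 mm tall; loose bystander; origin: centre of its underside
- spatula: spatula lying flat, 190 mm long; loose bystander; origin: centre of its underside
- carton: low cardboard carton, 90 x 60 x 22 mm; loose bystander; origin: centre of its underside
Not all that is in view belongs to the job. Leave any yellow look-alike of the crank alone.

How it is judged:
By the outcome, as a careful person would: the job done as asked, in the order asked, and still so for the second after the job is handed in, with the robot touching nothing.
It also fails if it takes over 72 s, if anything falls off the work surface, if the arm or the gripper's body presses on something with over 40 N, if the wrist force passes 120 N, or if a joint passes its speed limit or range.

## Working session

There is one attempt and no reset: what is moved stays moved. The work goes in short steps, Python scripts to look and compute and a shell command to move; the robot and the scene stay as the last step left them, time stands still between calls to the robot, and variables do not carry over. Pictures are saved under pics/ and viewed, and the job is handed in when it is done.

```bash
ls; mkdir -p pics; python3 - <<'E'
from cell import arm
import cv2,numpy as np
o=arm.observe();print(o)
for n in("side","top","wrist"):
    cv2.imwrite(f"pics/{n}0.png",arm.get_image(n)[:,:,::-1]);print(n,arm.camera_model(n))
E
```

```text
pics
{'clock': 0.0, 'joints': array([-1.40760185,  0.43520805,  0.02498081,  1.574127  , -0.01160207,
        1.13399391, -0.07511987]), 'dq': array([-0.00123751, -0.00019079,  0.00050473,  0.00100243, -0.001683  ,
        0.00111509,  0.00045397]), 'joint_efforts': array([-7.01130266e-04, -6.67856956e+01,  9.84813608e-01, -3.14447629e+01,
       -6.05272944e-02,  4.31114878e-02,  1.58555895e-04]), 'position': array([0.16409919, 0.60255439, 0.24294276]), 'ee_rot': array([-4.16424771e-01, -3.11380388e+00,  2.49731194e-03]), 'force': array([-0.33236681,  0.98553078, -0.18600843]), 'ft_torque': array([-0.01612431,  0.03197868,  0.03086805]), 'width': 0.9994628686510154}
side {'vfov': 46.54293042306495, 'cx': 314.9691320952639, 'cy': 245.50441067209556, 'cam_to_world': array([[ 0.93229479, -0.2099802 ,  0.29450764,  0.16083228],
       [-0.36140207, -0.57379372,  0.73494851, -1.00560822],
       [ 0.014662  , -0.79162433, -0.61083217,  0.89799762],
       [ 0.        ,  0.        ,  0.        ,  1.        ]])}
top {'vfov': 54.188482328432045, 'cx': 313.2782058051388, 'cy': 240.20438700424526, 'cam_to_world': array([[-0.0891173 , -0.96803008,  0.23446933,  0.28766584],
       [-0.99601838,  0.08716705, -0.01868962, -0.05933284],
       [-0.00234589, -0.23520133, -0.97194384,  1.09489279],
       [ 0.        ,  0.        ,  0.        ,  1.        ]])}
wrist {'vfov': 68.57770092781492, 'cx': 322.2405011882505, 'cy': 237.5208912380222, 'T_tool_cam': array([[ 8.05878027e-04, -9.66877054e-01, -2.55241283e-01,
         6.95234104e-02],
       [ 9.99999629e-01,  7.01194744e-04,  5.01128255e-04,
         8.71586701e-05],
       [-3.05555565e-04, -2.55241592e-01,  9.66877260e-01,
        -1.40491127e-01],
       [ 0.00000000e+00,  0.00000000e+00,  0.00000000e+00,
         1.00000000e+00]])}
```

View pics/side0.png

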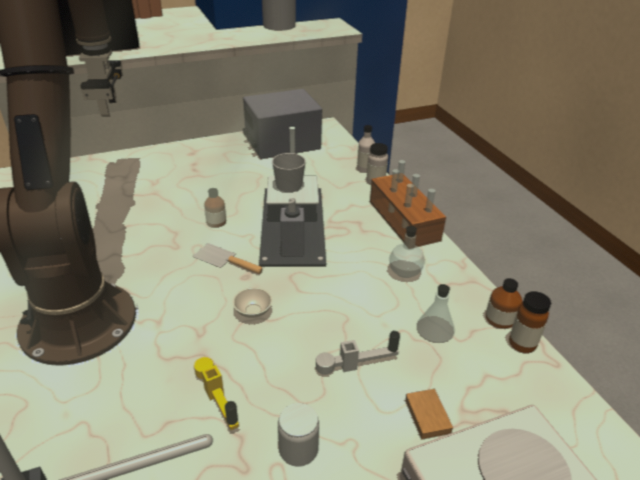

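View pics/top0.png

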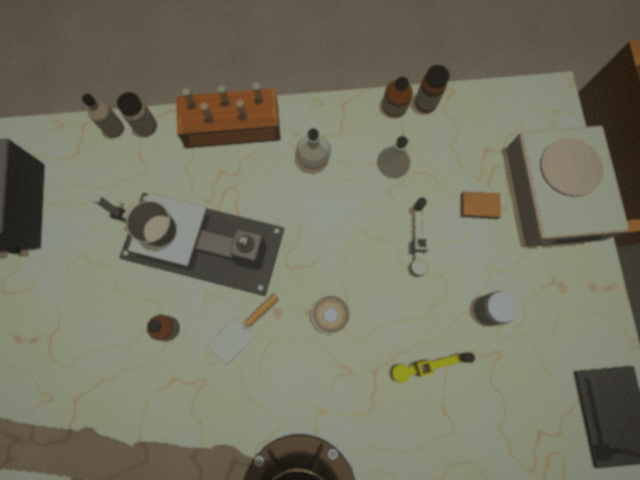

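View pics/wrist0.png

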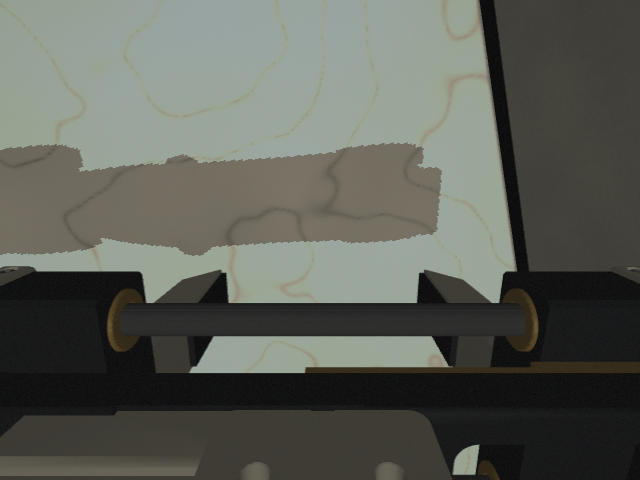

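Two candidates. One is the grey steel crank: hub at top (420,243) and side (349,355), grip at top (420,204). The other is the yellow look-alike at top (425,368) and side (210,378). The grey one fits "steel, black grip". I'll confirm with enlarged crops.

```bash
cat > h.py <<'E'
import numpy as np,cv2
from cell import arm
from scipy.spatial.transform import Rotation as R
def cam(n,obs=None):
    m=arm.camera_model(n); f=240/np.tan(np.radians(m['vfov']/2))
    if n=='wrist':
        T=np.eye(4);T[:3,:3]=R.from_rotvec(obs['ee_rot']).as_matrix();T[:3,3]=obs['position']
        T=T@m['T_tool_cam']
    else: T=m['cam_to_world']
    return T,f,m['cx'],m['cy']
def ray(c,u,v):
    T,f,cx,cy=c
    d=T[:3,:3]@np.array([(u-cx)/f,(v-cy)/f,1]);return T[:3,3],d/np.linalg.norm(d)
def atz(c,u,v,z):
    o,d=ray(c,u,v);return o+d*(z-o[2])/d[2]
def tri(rs):
    A=sum(np.eye(3)-np.outer(d,d) for o,d in rs);b=sum((np.eye(3)-np.outer(d,d))@o for o,d in rs)
    p=np.linalg.solve(A,b);return p,[np.linalg.norm((np.eye(3)-np.outer(d,d))@(p-o)) for o,d in rs]
def proj(c,p):
    T,f,cx,cy=c;q=T[:3,:3].T@(np.asarray(p)-T[:3,3]);return np.array([f*q[0]/q[2]+cx,f*q[1]/q[2]+cy])
def crop(img,x0,y0,w,h,s,fn):
    cv2.imwrite(fn,cv2.resize(img[y0:y0+h,x0:x0+w],None,fx=s,fy=s,interpolation=cv2.INTER_CUBIC))
E
python3 - <<'E'
from h import *
t=cv2.imread('pics/top0.png');s=cv2.imread('pics/side0.png')
a=cv2.resize(t[190:290,370:470],(400,400),interpolation=cv2.INTER_CUBIC)
b=cv2.resize(s[320:400,310:410],(400,320),interpolation=cv2.INTER_CUBIC)
c=np.zeros((400,800,3),np.uint8);c[:,:400]=a;c[:320,400:]=b
cv2.imwrite('pics/crank.png',c)
a=cv2.resize(t[180:300,90:290],(800,480),interpolation=cv2.INTER_CUBIC)
cv2.imwrite('pics/jackt.png',a)
cv2.imwrite('pics/jacks.png',cv2.resize(s[120:270,240:350],(440,600),interpolation=cv2.INTER_CUBIC))
E
```

```text
(no output)
```

View pics/crank.png

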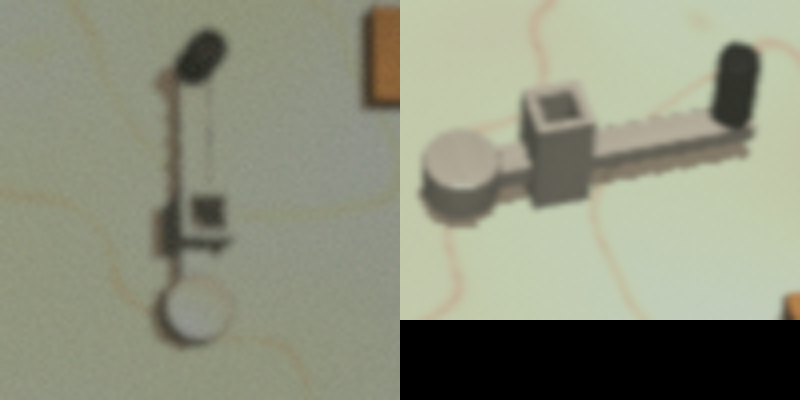

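View pics/jackt.png

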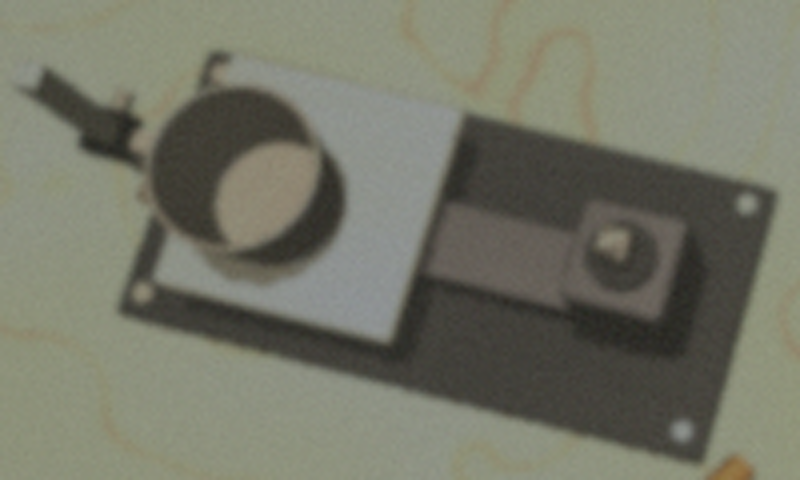

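View pics/jacks.png

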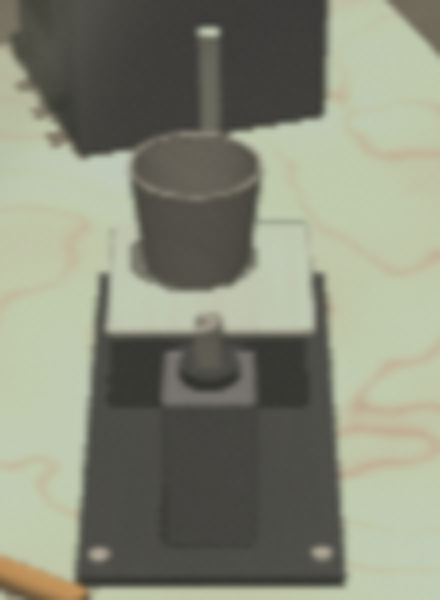

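The grey one is the steel crank with the black grip, and its square hub socket is visible. Next I triangulate the points.

```bash
python3 - <<'E'
from h import *
t=cam('top');s=cam('side')
for n,a,b,z in [('hubtop',(422,242.7),(349.7,346.5),.058),('cw',(419.8,267.2),(325.2,360),.033),('grip',(422.2,201),(394.8,332.5),.071),('tip',(243.2,240),(292.2,199.5),.167)]:
    p,e=tri([ray(t,*a),ray(s,*b)]);print(n,p.round(4),np.round(e,4),atz(t,*a,z).round(4),atz(s,*b,z).round(4))
for n,a,z in [('potrim',(148.8,222.8),.160),('bolt1',(276.5,231),.012),('bolt2',(260.5,288),.012),('bolt3',(125.7,253),.012),('collar',(245,244),.135),('colTL',(236,230.5),.125),('colBR',(256.5,259.5),.125),('colTR',(261.5,234.5),.125),('colBL',(231,254),.125),('conical',(401,145),.123),('round',(313,134),.133),('tin',(499,308),.09),('bowl',(330,314),.035),('carton',(481,204),.022)]:
    print(n,atz(t,*a,z).round(4))
E
```

```text
hubtop [ 0.5113 -0.3253  0.0561] [0.001 0.001] [ 0.5099 -0.3245  0.058 ] [ 0.5116 -0.3269  0.058 ]
cw [ 0.4609 -0.319   0.0289] [0.0018 0.0018] [ 0.4584 -0.3176  0.033 ] [ 0.4613 -0.3223  0.033 ]
grip [ 0.6053 -0.3358  0.072 ] [0.0012 0.0012] [ 0.6043 -0.3358  0.071 ] [ 0.6072 -0.3349  0.071 ]
tip [0.527  0.065  0.1641] [0.0015 0.0015] [0.5247 0.0649 0.167 ] [0.5273 0.0611 0.167 ]
potrim [0.5807 0.2586 0.16  ]
bolt1 [0.5793 0.0053 0.012 ]
bolt2 [0.4463 0.0519 0.012 ]
bolt3 [0.5577 0.3638 0.012 ]
collar [0.5239 0.0659 0.135 ]
colTL [0.5577 0.0847 0.125 ]
colBR [0.4907 0.0449 0.125 ]
colTR [0.544 0.031 0.125]
colBL [0.5074 0.0978 0.125 ]
conical [ 0.7231 -0.2933  0.123 ]
round [ 0.7627 -0.0989  0.133 ]
tin [ 0.3468 -0.459   0.09  ]
bowl [ 0.3707 -0.1019  0.035 ]
carton [ 0.5993 -0.4881  0.022 ]
```

```bash
python3 - <<'E'
from h import *
o=arm.observe();M=R.from_rotvec(o['ee_rot']).as_matrix();print(M.round(3), 'tool x yaw',np.degrees(np.arctan2(M[1,0],M[0,0])))
# desired: view shaft at pixel (320,140) from various heights with tool x yaw
m=arm.camera_model('wrist')
E
```

```text
[[-0.965  0.263 -0.   ]
 [ 0.263  0.965 -0.001]
 [-0.    -0.001 -1.   ]] tool x yaw 164.76414874994916
```

```bash
python3 -m creep '[[[2.4,-4,0,0,0,-5,1],[4.8,-8,0,0,0,-10,1],[7.2,-12,0,0,0,-15,1],[9.6,-16,0,0,0,-20,1],[12,-20,0,0,0,-25,1]]]' 
python3 -m creep '[[[2.4,-4,0,0,0,-5,1],[4.8,-8,0,0,0,-10,1],[7.2,-12,0,0,0,-15,1],[9.6,-16,0,0,0,-20,1],[12,-20,0,0,0,-25,1]]]'
```

```text
clock: 0.65
position: [0.2848, 0.4012, 0.2436]
ee_rot: [-1.086, -2.948, 0.0]
force: [0.5, 0.2, -0.3]
width: 0.998
clock: 1.15
position: [0.4047, 0.2013, 0.2438]
ee_rot: [-1.698, -2.643, -0.001]
force: [0.3, 0.4, 0.5]
width: 0.999
```

```bash
python3 -m creep '[[[2.4,-4.2,0,0,0,-5,1],[4.8,-8.4,0,0,0,-10,1],[7.2,-12.6,0,0,0,-15,1],[9.6,-16.8,0,0,0,-20,1],[12,-20.6,0,0,0,-25,1]]]' 
python3 - <<'E'
from h import *
import pickle
o=arm.observe();im=arm.get_image('wrist');cv2.imwrite('pics/w1.png',im[:,:,::-1]);pickle.dump(o,open('w1.pkl','wb'))
print(o['position'],o['joints'],proj(cam('wrist',o),[.526,.064,.167]))
E
```

```text
clock: 1.65
position: [0.5247, -0.0051, 0.2439]
ee_rot: [2.23, 2.212, 0.0]
force: [1.5, 1.5, -0.5]
width: 1.001
[ 0.52473372 -0.00512512  0.24386634] [-0.5596243   0.29286051  0.60149639  1.85188676 -0.18919866  1.05349723
  0.10811721] [325.13628141 144.11015649]
```

View pics/w1.png

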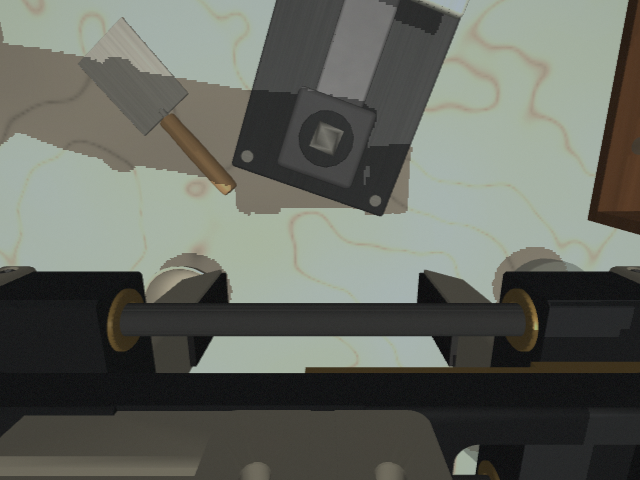

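The shaft's square end is visible at about (326,137). I'll enlarge it.

```bash
python3 - <<'E'
from h import *
crop(cv2.imread('pics/w1.png'),270,80,112,112,7,'pics/w1c.png')
E
```

```text
(no output)
```

View pics/w1c.png

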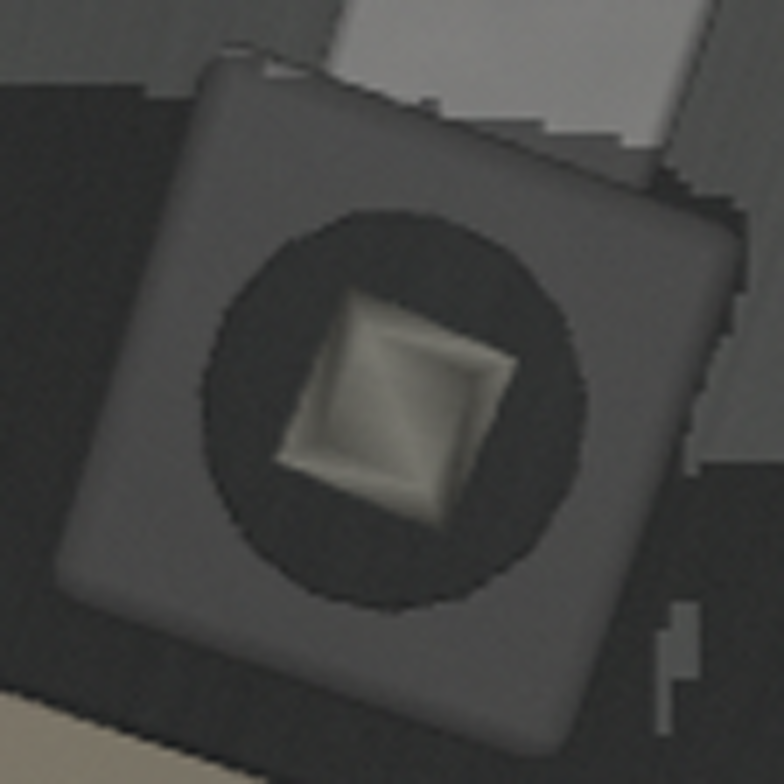

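The square's outer corners in the crop are (350,290), (518,360), (443,527) and (277,460).

```bash
python3 - <<'E'
from h import *
import pickle
o=pickle.load(open('w1.pkl','rb'));c=cam('wrist',o)
P=np.array([atz(c,x/7+270-.5,y/7+80-.5,.161) for x,y in [(350,290),(518,360),(443,527),(277,460)]])
print(P.mean(0),np.linalg.norm(P-np.roll(P,-1,0),axis=1))
for i in range(4):
    d=P[(i+1)%4]-P[i];print(np.degrees(np.arctan2(d[1],d[0])))
print('collar',atz(c,393/7+269.5,409/7+79.5,.135))
Q=np.array([atz(c,x/7+269.5,y/7+79.5,.125) for x,y in [(230,50),(740,232),(550,755),(60,580)]])
for i in range(4):
    d=Q[(i+1)%4]-Q[i];print(np.degrees(np.arctan2(d[1],d[0])),np.linalg.norm(d))
print(Q.mean(0))
E
```

```text
[0.5267248  0.06756431 0.161     ] [0.01567995 0.01550502 0.015682   0.01556891]
-22.04376482038526
-114.8079732323857
158.18960531934755
65.19630767399597
collar [0.52663482 0.06812521 0.135     ]
-18.8353677012441 0.053263823105882055
-109.48695292006137 0.05491456602225016
160.11248014505242 0.053922520708588745
69.81104029506325 0.05393591417865285
[0.52692202 0.06801752 0.125     ]
```

```bash
python3 -m creep '[[[-0.6,-2.5,0,0,0,-8,1],[-1.3,-5,0,0,0,-16,1],[-2,-7.5,0,0,0,-24,1],[-2.7,-10,0,0,0,-32,1],[-3.4,-12.5,0,0,0,-40,1]]]' 
python3 -m creep '[[[-0.6,-2.5,0,0,0,-8,1],[-1.3,-5,0,0,0,-16,1],[-2,-7.5,0,0,0,-24,1],[-2.7,-10,0,0,0,-32,1],[-3.4,-12.5,0,0,0,-40,1]]]' 
python3 -m creep '[[[-0.8,-3.2,0,0,0,-8,1],[-1.6,-6.2,0,0,0,-16.4,1],[-1.6,-6.2,0,0,0,-16.4,1]]]' 
python3 - <<'E'
from h import *
import pickle
o=arm.observe();im=arm.get_image('wrist');cv2.imwrite('pics/w2.png',im[:,:,::-1]);pickle.dump(o,open('w2.pkl','wb'))
print(o['position'],o['joints'],proj(cam('wrist',o),[.511,-.325,.058]))
E
```

```text
clock: 2.2
position: [0.4897, -0.1287, 0.2437]
ee_rot: [-2.853, -1.314, 0.0]
force: [0.5, -0.6, -0.1]
width: 1.003
clock: 2.7
position: [0.4558, -0.2536, 0.2437]
ee_rot: [-3.131, -0.259, 0.0]
force: [-0.1, -1.1, -0.6]
width: 1.001
clock: 3.0
position: [0.4381, -0.3189, 0.244]
ee_rot: [3.133, -0.197, -0.001]
force: [0.2, -1.7, -0.2]
width: 1.005
[ 0.43814636 -0.31890135  0.24403703] [-0.21547334  0.43669093  1.0555844   1.83158397 -0.41878357  1.11876525
 -0.70839962] [318.57398071 137.96168906]
```

View pics/w2.png

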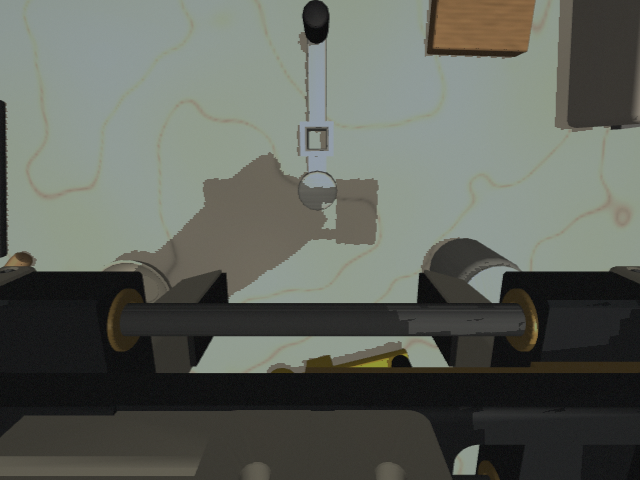

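```bash
python3 - <<'E'
from h import *
crop(cv2.imread('pics/w2.png'),262,110,100,100,7,'pics/w2c.png')
E
```

```text
(no output)
```

View pics/w2c.png

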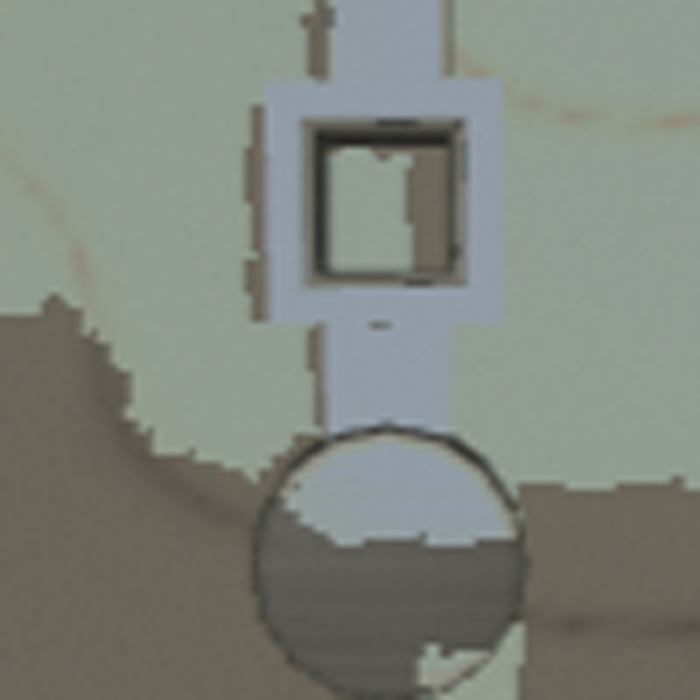

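```bash
python3 - <<'E'
from h import *
import pickle
o=pickle.load(open('w2.pkl','rb'));c=cam('wrist',o)
P=np.array([atz(c,x/7+261.5,y/7+109.5,.058) for x,y in [(266,82),(502,82),(502,323),(266,323)]])
print(P.mean(0),np.linalg.norm(P-np.roll(P,-1,0),axis=1))
for i in range(4):
    d=P[(i+1)%4]-P[i];print(np.degrees(np.arctan2(d[1],d[0])))
print((P.mean(0)-o['position'])*100)
h=P.mean(0);g=atz(c,317,12,.071);w=atz(c,390/7+261.5,562/7+109.5,.033)
print(g-h,np.degrees(np.arctan2(*(g-w)[1::-1])),np.linalg.norm((g-h)[:2]),h-w)
print(R.from_rotvec(o['ee_rot']).as_matrix().round(4))
E
```

```text
[ 0.51067209 -0.32296353  0.058     ] [0.02974876 0.02960753 0.03047277 0.02960364]
-97.15459166623906
173.29264583547862
82.8320892048395
-8.108621007792692
[  7.2525729   -0.40621779 -18.60370297]
[ 0.09498063 -0.01303669  0.013     ] -7.474868792065654 0.09587114061527775 [ 0.04837658 -0.00577268  0.025     ]
[[ 9.921e-01 -1.255e-01 -6.000e-04]
 [-1.255e-01 -9.921e-01 -2.800e-03]
 [-3.000e-04  2.900e-03 -1.000e+00]]
```

```bash
python3 -m creep '[[[3.6,-0.2,-2,0,0,0,1],[7.2,-0.4,-6,0,0,0,1],[7.2,-0.4,-11,0,0,0,1],[7.2,-0.4,-16,0,0,0,1],[7.2,-0.4,-18,0,0,0,1]]]' 
python3 - <<'E'
from h import *
o=arm.observe();print(o['position'],o['force'])
cv2.imwrite('pics/w3.png',arm.get_image('wrist')[:,:,::-1])
E
```

```text
clock: 3.55
position: [0.5111, -0.3155, 0.0591]
ee_rot: [-3.133, 0.176, 0.008]
force: [0.1, 0.4, 0.2]
width: 0.997
[ 0.51108622 -0.31553837  0.0590844 ] [0.10597749 0.38625415 0.18923501]
```

View pics/w3.png

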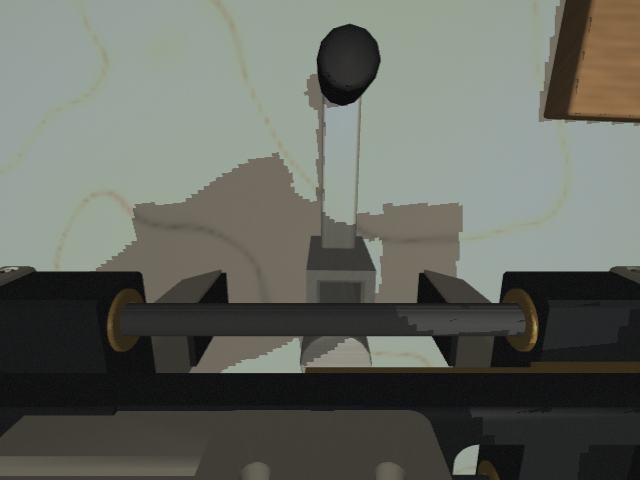

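```bash
python3 -m creep '[[[0,0,0,0,0,-0.9,1],[0,0,0,0,0,-0.9,1],[0,0,0,0,0,-0.9,1]]]' 
python3 - <<'E'
from h import *
o=arm.observe();print(o['position'],o['force'])
cv2.imwrite('pics/w4.png',arm.get_image('wrist')[:,:,::-1])
c=cam('wrist',o)
print(proj(c,[.5107,-.323,.058]),proj(c,[.6057,-.336,.071]))
E
```

```text
clock: 3.9
position: [0.5134, -0.3193, 0.0657]
ee_rot: [3.134, -0.205, 0.004]
force: [1.0, 0.4, 0.6]
width: 1.004
[ 0.51335952 -0.31932242  0.06565677] [1.02674796 0.43521586 0.59589644]
[331.4516774  301.80483635] [335.86472849  67.20002756]
```

View pics/w4.png

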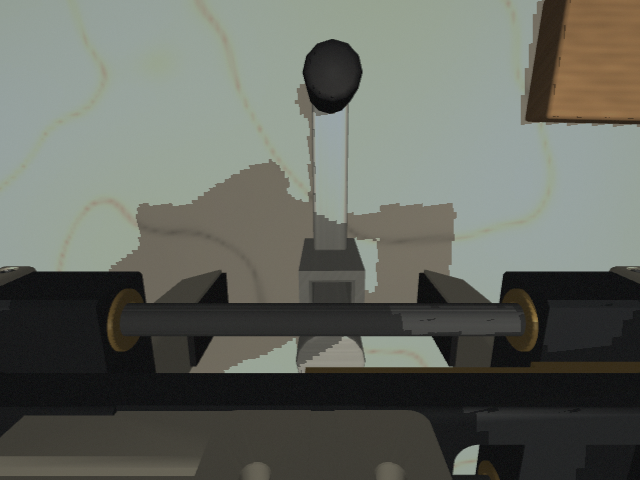

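```bash
python3 -m creep '[[[-0.1,-0.2,-0.8,0,0,0,1],[-0.2,-0.4,-1.7,0,0,0,1],[-0.2,-0.4,-2.4,0,0,0,1],[-0.2,-0.4,-2.4,0,0,0,-1],[-0.2,-0.4,-2.4,0,0,0,-1]]]' 45
python3 -m creep '[[[0,0,0,0,0,0,-1],[0,0,0,0,0,0,-1],[0,0,0,0,0,0,-1],[0,0,0,0,0,0,-1]]]'
```

```text
clock: 4.45
position: [0.5099, -0.3229, 0.0394]
ee_rot: [-3.135, 0.207, 0.001]
force: [0.5, -0.9, 1.0]
width: 0.873
clock: 4.85
position: [0.5103, -0.323, 0.0399]
ee_rot: [3.135, -0.206, 0.0]
force: [-0.3, 0.2, -0.8]
width: 0.529
```

```bash
python3 -m creep '[[[0,0,0,0,0,0,-1],[0,0,0,0,0,0,-1],[0,0,0,0,0,0,-1],[0,0,0,0,0,0,-1]]]'
```

```text
clock: 5.25
position: [0.5102, -0.323, 0.0398]
ee_rot: [3.135, -0.207, 0.0]
force: [0.3, -0.3, 0.2]
width: 0.324
```

```bash
python3 -m creep '[[[0,0,2,0,0,0,-1],[0,0,6,0,0,0,-1],[0,0,11,0,0,0,-1],[0,1,16,0,0,6,-1],[0.1,4,19,0,0,14,-1]]]'
python3 - <<'E'
from h import *
o=arm.observe();print(o['position'],o['width'])
cv2.imwrite('pics/w5.png',arm.get_image('wrist')[:,:,::-1])
E
```

```text
clock: 5.75
position: [0.5104, -0.2864, 0.233]
ee_rot: [3.132, 0.176, 0.003]
force: [2.0, 0.1, -5.1]
width: 0.326
[ 0.5103897  -0.28635618  0.23299033] 0.32596434814724506
```

View pics/w5.png

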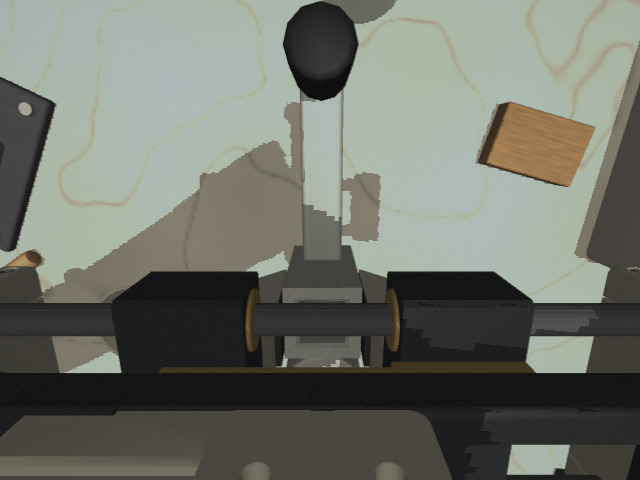

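```bash
python3 -m creep '[[[0.2,4.2,0,0,0,7,-1],[0.4,8.4,0,0,0,14,-1],[0.6,12.6,0,0,0,21,-1],[0.8,16.8,0,0,0,28,-1],[1,21,0,0,0,35,-1]]]'
python3 -m creep '[[[0.2,4,0,0,0,6,-1],[0.4,8,0,0,0,12,-1],[0.5,12,0,0,0,19,-1],[0.6,14,0,0,0,25,-1],[0.6,14,0,0,0,25,-1]]]'
python3 -m creep '[[[0,0,0,0,0,0,-1],[0,0,0,0,0,0,-1],[0,0,0,0,0,0,-1]]]'
python3 - <<'E'
from h import *
o=arm.observe();M=R.from_rotvec(o['ee_rot']).as_matrix();print(o['position'],np.degrees(np.arctan2(M[1,0],M[0,0])),M[:,2])
print((np.array([.5267,.0678,0])-o['position'])*100)
cv2.imwrite('pics/s6.png',arm.get_image('side')[:,:,::-1])
crop(cv2.imread('pics/s6.png'),200,80,200,150,4,'pics/s6c.png')
E
```

```text
clock: 6.3
position: [0.5203, -0.0709, 0.2292]
ee_rot: [-2.935, -1.119, 0.002]
force: [0.9, 0.6, -4.9]
width: 0.328
clock: 6.8
position: [0.5263, 0.0714, 0.2288]
ee_rot: [-2.618, -1.733, 0.002]
force: [-0.1, -0.4, -5.1]
width: 0.325
clock: 7.1
position: [0.527, 0.0657, 0.2296]
ee_rot: [2.63, 1.718, -0.001]
force: [-0.3, 0.1, -4.2]
width: 0.323
[0.52701712 0.06565613 0.22964665] 66.29923121840582 [-2.75268350e-04 -4.71069356e-04 -9.99999851e-01]
[ -0.03171169   0.21438721 -22.96466485]
```

View pics/s6c.png

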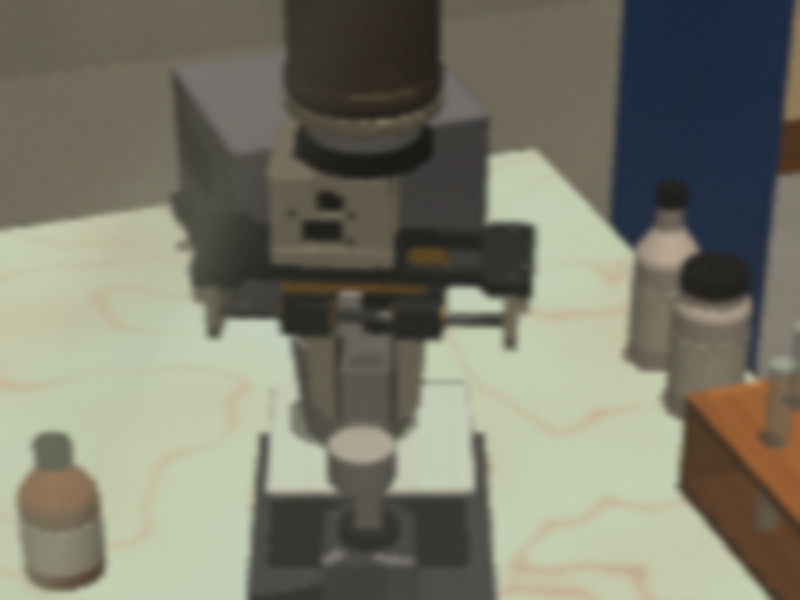

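```bash
python3 -m creep '[[[0,0.2,-0.5,0,0,0,-1],[0,0.2,-1.2,0,0,0,-1],[0,0.2,-2,0,0,0,-1],[0,0.2,-2.5,0,0,0,-1],[0,0.2,-3,0,0,0,-1]]]'
python3 -m creep '[[[0,0,-0.3,0,0,0,-1],[0,0,-0.6,0,0,0,-1],[0,0,-0.6,0,0,0,-1]]]'
```

```text
clock: 7.65
position: [0.527, 0.0676, 0.1997]
ee_rot: [2.628, 1.72, -0.002]
force: [-5.7, -4.2, 0.1]
width: 0.323
clock: 7.95
position: [0.5266, 0.0671, 0.1929]
ee_rot: [2.628, 1.719, -0.004]
force: [-0.2, -6.5, -6.9]
width: 0.322
```

Underside is now 18 mm above the collar, below the 22–31 mm hang-up band, so the square has entered.

```bash
python3 -m creep '[[[0,-0.1,-0.4,0,0,0,-1],[0,-0.1,-0.8,0,0,0,-1],[0,-0.1,-1.2,0,0,0,-1],[0,-0.1,-1.6,0,0,0,-1],[0,-0.1,-1.7,0,0,0,-1]]]'
python3 -m creep '[[[0,0,-0.1,0,0,0,-1],[0,0,-0.15,0,0,0,-1],[0,0,-0.15,0,0,0,-1]]]'
```

```text
clock: 8.45
position: [0.5267, 0.0669, 0.176]
ee_rot: [2.628, 1.72, -0.003]
force: [-2.3, -4.8, -1.0]
width: 0.324
clock: 8.75
position: [0.5268, 0.0669, 0.1748]
ee_rot: [2.628, 1.72, -0.002]
force: [-1.5, -5.5, -2.8]
width: 0.322
```

```bash
python3 -m creep '[[[0,0,0,0,0,0,0.1],[0,0,0,0,0,0,0.1],[0,0,0,0,0,0,0.1],[0,0,0,0,0,0,0.1],[0,0,1,0,0,0,0.1]]]'
python3 -m creep '[[[0,0,4,0,0,0,0.2],[0,0,8,0,0,0,0.2],[0,0,8,0,0,0,0.2]]]'
python3 - <<'E'
from h import *
import pickle
o=arm.observe();pickle.dump(o,open('w7.pkl','wb'))
cv2.imwrite('pics/w7.png',arm.get_image('wrist')[:,:,::-1])
cv2.imwrite('pics/s7.png',arm.get_image('side')[:,:,::-1])
crop(cv2.imread('pics/s7.png'),230,100,130,100,6,'pics/s7c.png')
print(o['position'],o['joints'])
c=cam('wrist',o);s=cam('side')
for z in(.193,.206): print(proj(s,[.5267,.0675,z]), proj(c,[.5267+.095*np.cos(np.radians(66.5)),.0675+.095*np.sin(np.radians(66.5)),z]))
E
```

```text
clock: 9.25
position: [0.5266, 0.0682, 0.1848]
ee_rot: [-2.627, -1.722, 0.003]
force: [0.2, 0.5, -0.1]
width: 0.549
clock: 9.55
position: [0.5301, 0.0678, 0.2709]
ee_rot: [2.626, 1.719, 0.013]
force: [1.1, 0.0, -0.7]
width: 0.6
[0.53008659 0.06777163 0.2708544 ] [-0.76544355  0.29004067  0.69821041  1.80226662 -0.20808644  1.11457442
 -0.40843572]
[290.97354347 188.9571255 ] [317.95358865 101.06771274]
[290.90972909 184.26320024] [317.83271617  98.07982844]
```

View pics/w7.png

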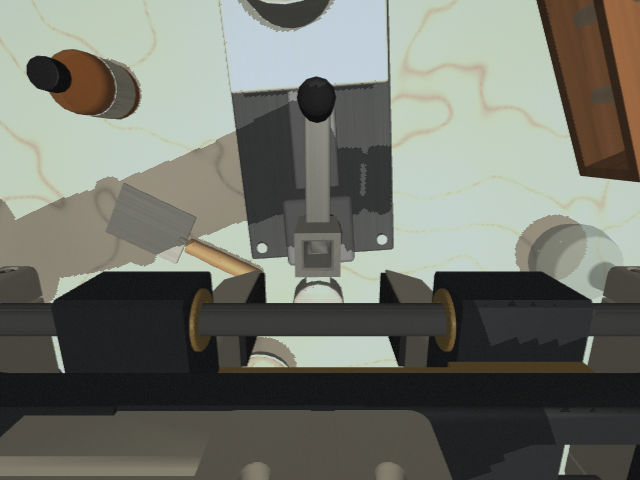

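View pics/s7c.png

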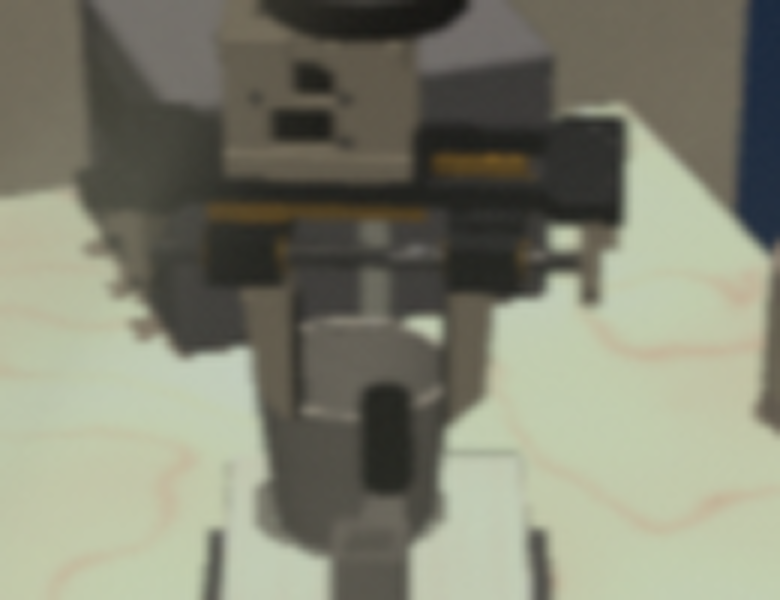

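```bash
python3 -m creep '[[[1.3,4,0.5,0,0,0,0.2],[2.6,8,0.5,0,0,0,0.2],[4,12,0.5,0,0,0,0.2],[5.3,16,0.5,0,0,0,0.2],[6.6,20,0.5,0,0,0,0.2]]]'
python3 -m creep '[[[0,0,0,0,0,0,0.2],[0,0,0,0,0,0,0.2]]]'
python3 - <<'E'
from h import *
import pickle
o=arm.observe();pickle.dump(o,open('w8.pkl','wb'))
cv2.imwrite('pics/w8.png',arm.get_image('wrist')[:,:,::-1])
print(o['position'])
E
```

```text
clock: 10.15
position: [0.5928, 0.2697, 0.269]
ee_rot: [-2.627, -1.722, 0.003]
force: [0.9, 0.3, 1.2]
width: 0.603
clock: 10.35
position: [0.5925, 0.2688, 0.2685]
ee_rot: [2.626, 1.724, -0.005]
force: [0.1, -1.3, 0.2]
width: 0.6
[0.59247475 0.26875157 0.26847983]
```

View pics/w8.png

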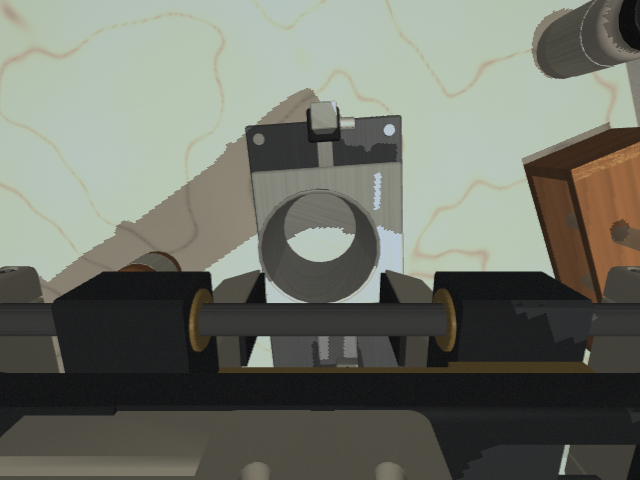

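```bash
python3 -m creep '[[[-3.7,1.6,0,0,0,0,0.2],[-7.3,3.2,0,0,0,0,0.2],[-11,4.8,0,0,0,0,0.2],[-11,4.8,0,0,0,0,0.2],[-11,4.8,0,0,0,0,0.2]]]'
python3 - <<'E'
from h import *
import pickle
o=arm.observe();pickle.dump(o,open('w9.pkl','wb'))
cv2.imwrite('pics/w9.png',arm.get_image('wrist')[:,:,::-1])
print(o['position'],o['dq'])
E
python3 -m creep '[[[4.4,-1.9,0,0,0,0,0.2],[8.8,-3.8,0,0,0,0,0.2],[13.2,-5.8,0,0,0,0,0.2],[17.6,-7.7,0,0,0,0,0.2],[22,-9.6,0,0,0,0,0.2]]]'
python3 -m creep '[[[0,0,0,0,0,0,0.2],[0,0,0,0,0,0,0.2]]]'
python3 - <<'E'
from h import *
import pickle
o=arm.observe();pickle.dump(o,open('w10.pkl','wb'))
cv2.imwrite('pics/w10.png',arm.get_image('wrist')[:,:,::-1])
print(o['position'],o['dq'])
E
```

```text
clock: 10.9
position: [0.4826, 0.3151, 0.2705]
ee_rot: [-2.627, -1.722, 0.0]
force: [0.1, -0.2, -0.6]
width: 0.6
[0.48262174 0.31513709 0.27049184] [ 0.03354251  0.01765843  0.01868441 -0.02621819  0.00084992  0.00170048
  0.00606065]
clock: 11.45
position: [0.7059, 0.2163, 0.2701]
ee_rot: [2.629, 1.718, -0.0]
force: [0.3, 0.4, 1.4]
width: 0.598
clock: 11.65
position: [0.705, 0.2158, 0.2692]
ee_rot: [2.631, 1.713, -0.002]
force: [-0.5, 0.4, 0.1]
width: 0.602
[0.7049963  0.21583917 0.26920331] [-0.05213414 -0.03364652 -0.02625383  0.02823938 -0.00450872 -0.00169188
 -0.00539023]
```

View pics/w9.png

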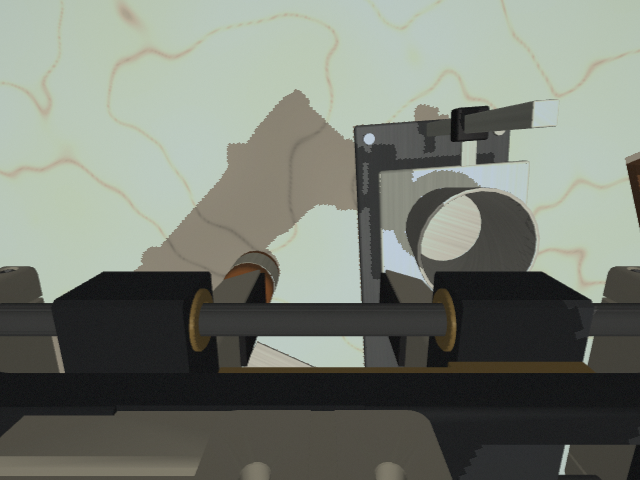

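View pics/w10.png

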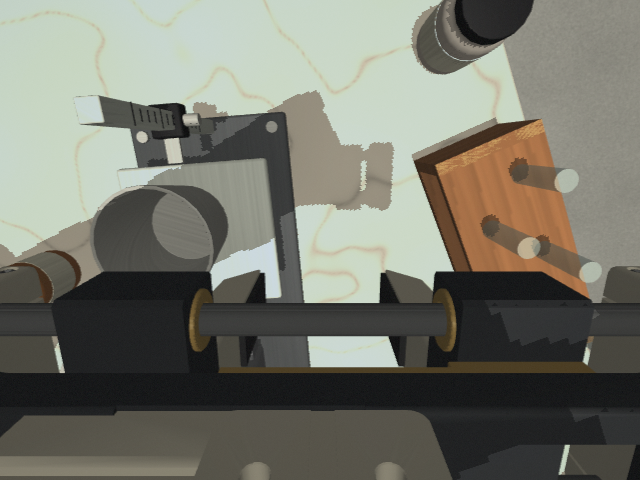

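Pointer tip is near (468,166) in the left view and (174,163) in the right view. Enlarging both.

```bash
python3 - <<'E'
from h import *
a=cv2.resize(cv2.imread('pics/w9.png')[100:200,430:530],(390,390),interpolation=cv2.INTER_CUBIC)
b=cv2.resize(cv2.imread('pics/w10.png')[100:200,110:210],(390,390),interpolation=cv2.INTER_CUBIC)
cv2.imwrite('pics/c910.png',np.hstack([a,np.zeros((390,20,3),np.uint8),b]))
E
```

```text
(no output)
```

View pics/c910.png

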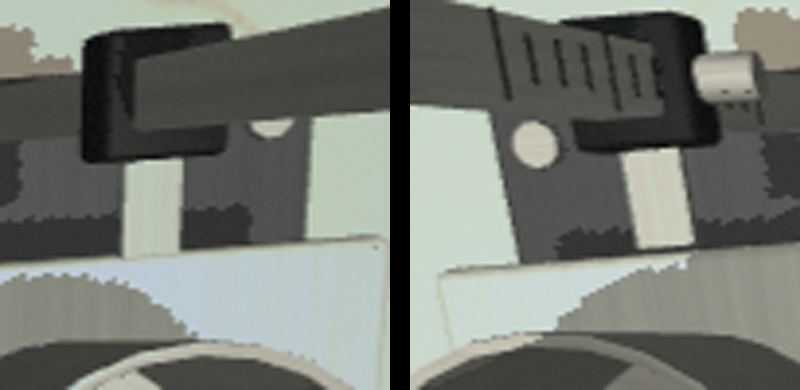

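```bash
python3 - <<'E'
from h import *
a=cv2.resize(cv2.imread('pics/w9.png')[150:190,360:400],(390,390),interpolation=cv2.INTER_CUBIC)
b=cv2.resize(cv2.imread('pics/w10.png')[140:180,250:290],(390,390),interpolation=cv2.INTER_CUBIC)
cv2.imwrite('pics/c911.png',np.hstack([a,np.zeros((390,20,3),np.uint8),b]))
E
```

```text
(no output)
```

View pics/c911.png

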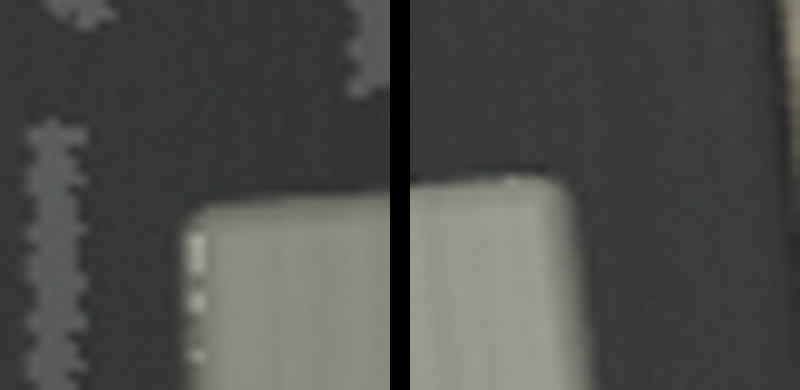

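```bash
python3 - <<'E'
from h import *
import pickle
A=cam('wrist',pickle.load(open('w9.pkl','rb')));B=cam('wrist',pickle.load(open('w10.pkl','rb')))
h=.5
L=lambda x,y:(x/3.9+430-h,y/3.9+100-h); Rr=lambda x,y:(x/3.9+110-h,y/3.9+100-h)
pts={'tipL':(L(124,257.5),Rr(228,249)),'tipR':(L(182,254),Rr(284,246)),'rootL':(L(126,162),Rr(211,151)),'rootR':(L(183,158),Rr(270,148)),
'BL':((378.6,170.5),Rr(30,272)),'BR':(L(385,239),(266.4,158))}
for k,(a,b) in pts.items():
    p,e=tri([ray(A,*a),ray(B,*b)]);print(k,p.round(4),np.round(e,4))
E
```

```text
tipL [0.6085 0.3165 0.1116] [0.0001 0.0001]
tipR [0.6199 0.3123 0.112 ] [0.0002 0.0002]
rootL [0.6152 0.3353 0.1111] [0. 0.]
rootR [0.6266 0.3311 0.1105] [0.0001 0.0001]
BL [0.5479 0.3356 0.0759] [0.0003 0.0003]
BR [0.6794 0.2884 0.075 ] [0. 0.]
```

```bash
python3 - <<'E'
from h import *
a=cv2.resize(cv2.imread('pics/w9.png')[90:150,350:390],(260,390),interpolation=cv2.INTER_CUBIC)
b=cv2.resize(cv2.imread('pics/w9.png')[90:150,520:570],(325,390),interpolation=cv2.INTER_CUBIC)
c=cv2.resize(cv2.imread('pics/w10.png')[85:145,70:160],(585,390),interpolation=cv2.INTER_CUBIC)
cv2.imwrite('pics/c912.png',np.hstack([a,b])); cv2.imwrite('pics/c913.png',c)
E
```

```text
(no output)
```

View pics/c912.png

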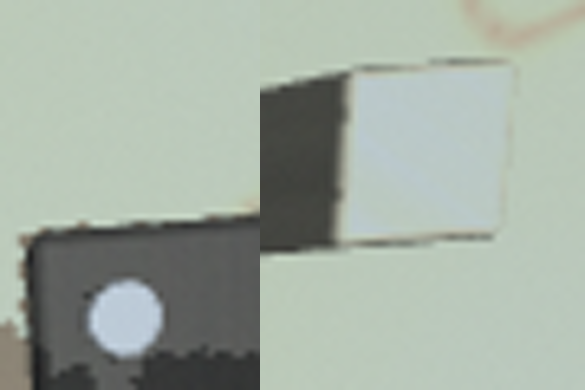

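View pics/c913.png

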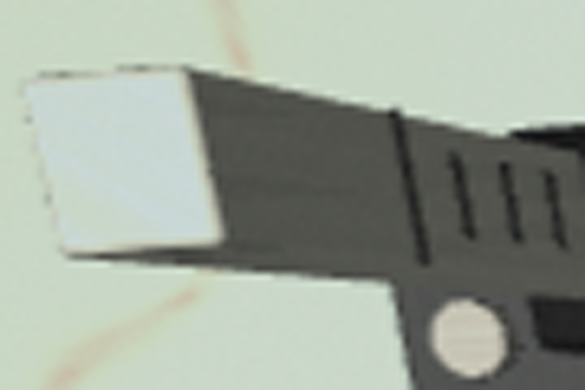

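```bash
python3 - <<'E'
from h import *
import pickle
A=cam('wrist',pickle.load(open('w9.pkl','rb')));B=cam('wrist',pickle.load(open('w10.pkl','rb')))
h=.5
L=lambda x,y:(x/6.5+350-h,y/6.5+90-h); L2=lambda x,y:((x-260)/6.5+520-h,y/6.5+90-h); Q=lambda x,y:(x/6.5+70-h,y/6.5+85-h)
for k,a,b in [('boltBL',L(126,318),Q(469,338)),('p1',L2(352,72),Q(25,76)),('p2',L2(514,64),Q(185,68)),('p3',L2(338,243),Q(66,253)),('p4',L2(497,235),Q(221,242))]:
    p,e=tri([ray(A,*a),ray(B,*b)]);print(k,p.round(4),np.round(e,4))
E
```

```text
boltBL [0.5576 0.3643 0.0163] [0. 0.]
p1 [0.6214 0.3543 0.2108] [0.0001 0.0001]
p2 [0.6337 0.3495 0.2109] [0. 0.]
p3 [0.6168 0.3415 0.2108] [0.0001 0.0001]
p4 [0.629  0.3369 0.211 ] [0. 0.]
```

```bash
python3 - <<'E'
from h import *
import pickle
A=cam('wrist',pickle.load(open('w9.pkl','rb')));B=cam('wrist',pickle.load(open('w10.pkl','rb')))
c=lambda f,x,y:cv2.resize(cv2.imread(f)[y:y+24,x:x+24],(384,384),interpolation=cv2.INTER_NEAREST)
z=np.zeros((384,16,3),np.uint8)
f=lambda im:np.clip(im.astype(float)*1.2,0,255).astype(np.uint8)
cv2.imwrite('pics/c914.png',np.hstack([f(c('pics/w9.png',370,160)),z,f(c('pics/w10.png',255,148))]))
cv2.imwrite('pics/c915.png',np.hstack([f(c('pics/w9.png',515,152)),z,f(c('pics/w10.png',108,158))]))
E
```

```text
(no output)
```

View pics/c914.png

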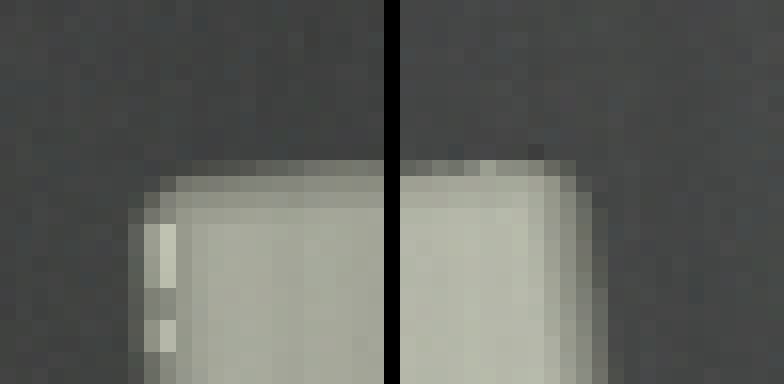

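View pics/c915.png

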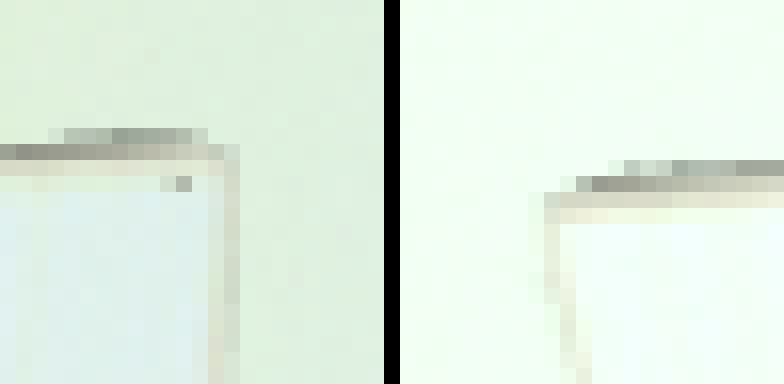

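```bash
python3 -m creep '[[[-4,-1.8,0,0,0,0,0.2],[-8,-3.5,0,0,0,0,0.2],[-12,-5.2,0,0,0,0,0.2],[-14,-6.1,-0.5,0,0,0,0.2],[-14,-6.1,-2,0,0,0,0.2]]]'
python3 -m creep '[[[0,0,0,0,0,0,0.2],[0,0,0,0,0,0,0.2]]]'
python3 - <<'E'
from h import *
o=arm.observe()
cv2.imwrite('pics/w11.png',arm.get_image('wrist')[:,:,::-1])
M=R.from_rotvec(o['ee_rot']).as_matrix();print(o['position'],np.degrees(np.arctan2(M[1,0],M[0,0])),o['joints'])
print((np.array([.5649,.1545,.186])-o['position'])*100)
E
```

```text
clock: 12.2
position: [0.5606, 0.1584, 0.2522]
ee_rot: [-2.626, -1.721, -0.004]
force: [1.0, -1.0, 0.6]
width: 0.6
clock: 12.4
position: [0.5629, 0.1598, 0.2507]
ee_rot: [-2.626, -1.723, -0.001]
force: [-0.1, 0.5, 0.3]
width: 0.597
[0.56290127 0.15981627 0.25074522] 66.53759053668169 [-0.83598414  0.40715669  0.66274662  1.70271443 -0.27392011  1.12586494
 -0.50333901]
[ 0.19987338 -0.53162748 -6.47452233]
```

View pics/w11.png

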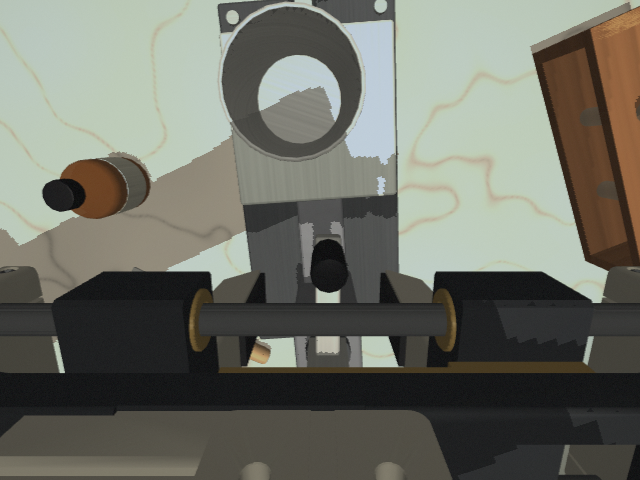

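```bash
python3 -m creep '[[[0.2,-0.5,-2,0,0,0,0.2],[0.2,-0.5,-4,0,0,0,0.2],[0.2,-0.5,-6,0,0,0,0.2],[0.2,-0.5,-6.5,0,0,0,0.2],[0.2,-0.5,-6.5,0,0,0,-1]]]' 10
python3 -m creep '[[[0,0,0,0,0,0,-1],[0,0,0,0,0,0,-1],[0,0,0,0,0,0,-1],[0,0,0,0,0,0,-1],[0,0,0,0,0,0,-1]]]'
```

```text
clock: 12.95
position: [0.5653, 0.1541, 0.1851]
ee_rot: [2.628, 1.722, -0.002]
force: [0.6, -0.3, -0.3]
width: 0.551
clock: 13.45
position: [0.5655, 0.1543, 0.1857]
ee_rot: [2.628, 1.722, 0.002]
force: [-0.6, 0.9, 2.6]
width: 0.236
```

```bash
python3 - <<'E'
import numpy as np
for a0 in(66,-24,-114,-204):
    a=np.radians(a0-18*np.arange(6));p=9.5*np.c_[np.cos(a),np.sin(a)];print(a0,(p[1:]-p[0]).round(1).tolist())
a=np.radians(66-9*np.arange(6));p=9.5*np.c_[np.cos(a),np.sin(a)];print((p[1:]-p[0]).round(2).tolist())
E
```

```text
66 [[2.5, -1.6], [4.4, -3.9], [5.4, -6.7], [5.6, -9.7], [4.8, -12.5]]
-24 [[-1.6, -2.5], [-3.9, -4.4], [-6.7, -5.4], [-9.7, -5.6], [-12.5, -4.8]]
-114 [[-2.5, 1.6], [-4.4, 3.9], [-5.4, 6.7], [-5.6, 9.7], [-4.8, 12.5]]
-204 [[1.6, 2.5], [3.9, 4.4], [6.7, 5.4], [9.7, 5.6], [12.5, 4.8]]
[[1.31, -0.71], [2.49, -1.62], [3.52, -2.7], [4.36, -3.93], [5.01, -5.27]]
```

```bash
python3 -m creep '[[[1.3,-0.7,0,0,0,0,-1],[2.5,-1.6,0,0,0,0,-1],[3.5,-2.7,0,0,0,0,-1],[4.4,-3.9,0,0,0,0,-1],[5,-5.3,0,0,0,0,-1]]]'; python3 - <<'E'
from h import *
print(arm.observe()['force'],arm.observe()['ft_torque'])
E
```

```text
clock: 13.95
position: [0.6159, 0.0997, 0.1849]
ee_rot: [-2.628, -1.721, 0.001]
force: [-2.9, 3.9, 0.2]
width: 0.236
[-2.87404988  3.92415077  0.1862492 ] [ 0.64493266  0.85107844 -0.19908859]
```

```bash
python3 -m creep '[[[0.4,-1.4,0,0,0,0,-1],[0.6,-2.9,0,0,0,0,-1],[0.6,-4.4,0,0,0,0,-1],[0.3,-5.9,0,0,0,0,-1],[-0.2,-7.2,0,0,0,0,-1]]]'
python3 -m creep '[[[-1.6,-2.5,0,0,0,0,-1],[-3.9,-4.4,0,0,0,0,-1],[-6.7,-5.4,0,0,0,0,-1],[-9.7,-5.6,0,0,0,0,-1],[-12.5,-4.8,0,0,0,0,-1]]]'
```

```text
clock: 14.45
position: [0.6137, 0.0274, 0.1856]
ee_rot: [2.627, 1.72, 0.002]
force: [3.0, 2.3, -1.1]
width: 0.238
clock: 14.95
position: [0.4901, -0.0337, 0.1879]
ee_rot: [2.625, 1.694, 0.002]
force: [-0.5, -49.3, 13.8]
width: 0.506
```

```bash
python3 - <<'E'
from h import *
o=arm.observe();print(o)
cv2.imwrite('pics/w12.png',arm.get_image('wrist')[:,:,::-1])
cv2.imwrite('pics/s12.png',arm.get_image('side')[:,:,::-1])
crop(cv2.imread('pics/s12.png'),200,90,200,150,4,'pics/s12c.png')
print(arm.observe()['force'],arm.observe()['position'])
E
```

```text
{'clock': 14.95, 'joints': array([-0.59245265,  0.30924517,  0.69015758,  2.0135266 , -0.23508371,
        0.88867829, -0.20327784]), 'dq': array([-0.45392192, -0.49698576,  0.12875781,  0.65448411,  0.31957827,
       -0.23732765, -0.42175739]), 'joint_efforts': array([-19.87849295, -36.31153464, -18.44228804, -25.08882701,
       -13.00012082,   4.39541057,   2.54108906]), 'position': array([ 0.49007664, -0.03369375,  0.18788507]), 'ee_rot': array([2.62537622e+00, 1.69362813e+00, 1.70271718e-03]), 'force': array([ -0.52517819, -49.29757002,  13.82886382]), 'ft_torque': array([-10.51476292,  -0.05633858,  -1.38523947]), 'width': 0.5062298599042632}
[ -5.6444891  -51.02141497  14.60659321] [ 0.48581693 -0.03385993  0.18724414]
```

View pics/w12.png

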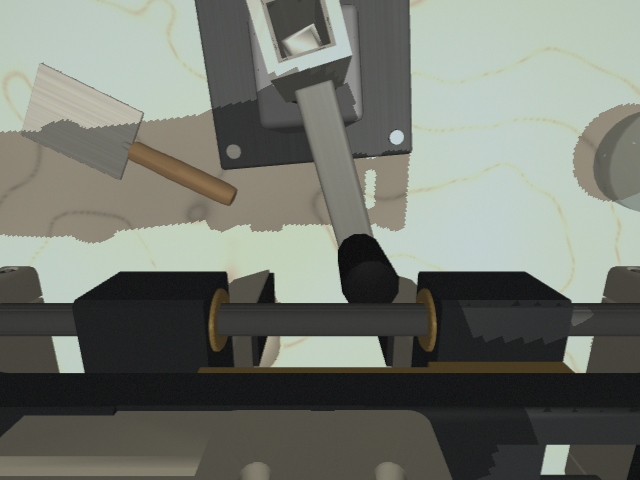

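View pics/s12c.png

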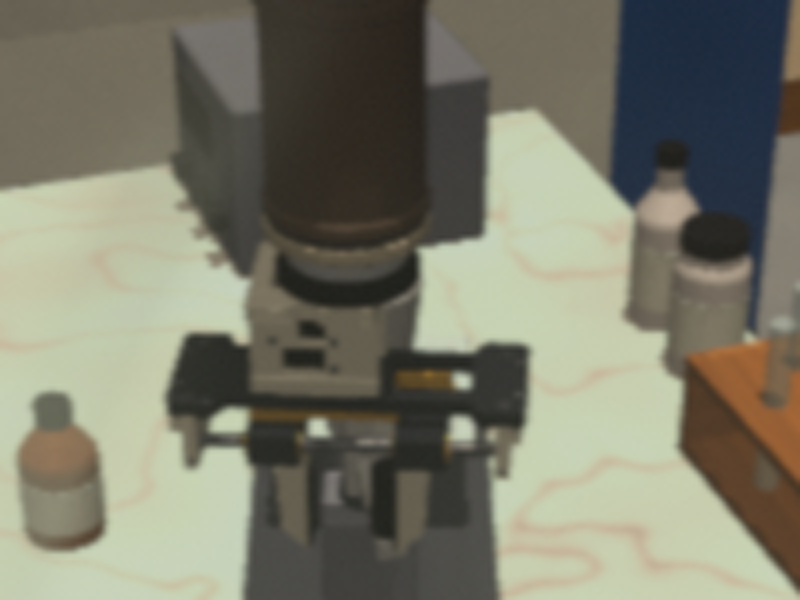

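```bash
python3 - <<'E'
from h import *
o=arm.observe();print(o['force'],o['position'],o['clock'])
c=cam('wrist',o)
p=atz(c,372,281,.206);print('grip',p)
for u,v in[(246,0),(325,70),(350,57),(300,37)]: print(atz(c,u,v,.193))
M=R.from_rotvec(o['ee_rot']).as_matrix();print(M, M.T@(p-o['position']))
print(proj(c,[.5267,.0675,.193]),proj(c,[.5267,.0675,.167]))
E
```

```text
[ -5.6444891  -51.02141497  14.60659321] [ 0.48581693 -0.03385993  0.18724414] 15.05
grip [ 0.50962031 -0.02286788  0.206     ]
[0.50906469 0.08176188 0.193     ]
[0.52426096 0.05150731 0.193     ]
[0.53384846 0.05171686 0.193     ]
[0.52071853 0.0644282  0.193     ]
[[ 0.41290615  0.91076584  0.00375283]
 [ 0.91071225 -0.41282703 -0.01330607]
 [-0.01056944  0.00891191 -0.99990443]] [ 0.01964091  0.01730865 -0.018811  ]
[312.14765504  19.62913714] [313.34021783  40.74322885]
```

The grip slipped out of the lightly closed pads: the crank lags at about −101°, still down on the shaft, and the right finger presses on it from outside. I'll back off outward to relieve it and re-grasp.

```bash
python3 -m creep '[[[-0.4,-2,0,0,0,0,0],[-0.8,-3,0,0,0,0,0.3],[-1.2,-4,0,0,0,0,0.3],[-1.2,-4,0,0,0,0,0.3]]]'
python3 -m creep '[[[0,0,2,0,0,0,0.3],[0,0,5,0,0,0,0.3],[0,0,7,0,0,0,0.3],[0,0,7,0,0,0,0.3],[0,0,7,0,0,0,0.3]]]'
python3 - <<'E'
from h import *
o=arm.observe();print(o['force'],o['position'])
cv2.imwrite('pics/w13.png',arm.get_image('wrist')[:,:,::-1])
cv2.imwrite('pics/s13.png',arm.get_image('side')[:,:,::-1])
crop(cv2.imread('pics/s13.png'),200,90,200,150,4,'pics/s13c.png')
c=cam('wrist',o)
print(proj(c,[.5267,.0675,.193]),proj(c,[.5096,-.0229,.206]))
E
```

```text
clock: 15.45
position: [0.4756, -0.0601, 0.1853]
ee_rot: [2.629, 1.72, 0.0]
force: [-0.4, -0.4, -0.0]
width: 0.645
clock: 15.95
position: [0.4764, -0.058, 0.2551]
ee_rot: [-2.626, -1.724, -0.001]
force: [-0.2, -0.5, -0.9]
width: 0.649
[-0.19180994 -0.46184167 -0.86982708] [ 0.4764284  -0.05800185  0.25506835]
[317.04510461   8.8961459 ] [354.90471784 188.94891326]
```

View pics/w13.png

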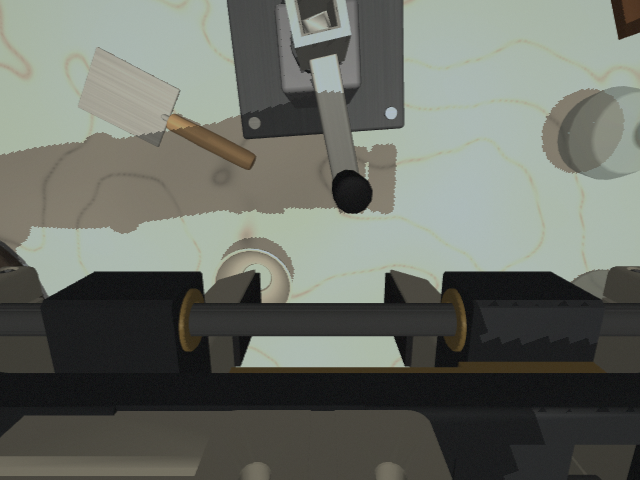

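View pics/s13c.png

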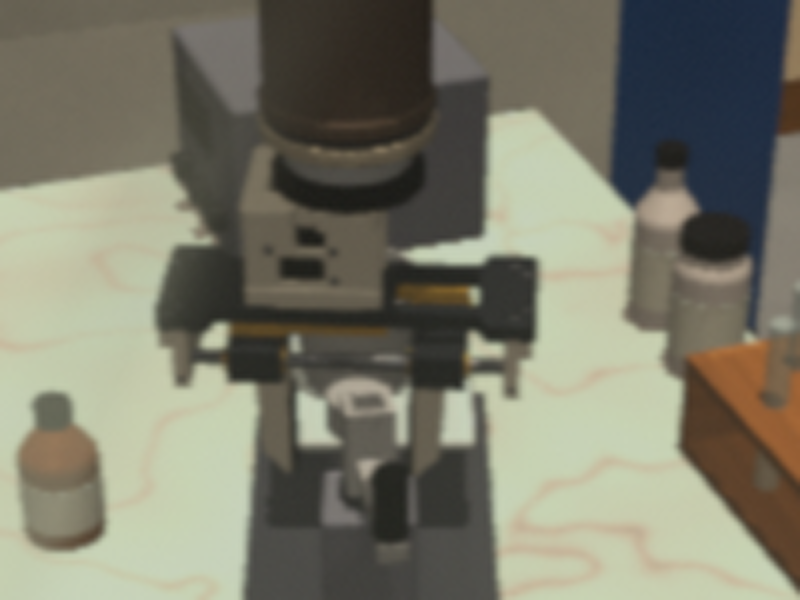

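```bash
python3 - <<'E'
from h import *
crop(cv2.imread('pics/w13.png'),280,0,110,220,3,'pics/w13c.png')
o=arm.observe();c=cam('wrist',o);p=atz(c,352,191,.206);d=p-[.5267,.0675,0];print(p,np.hypot(*d[:2]),np.degrees(np.arctan2(d[1],d[0])),(p-o['position'])*100)
E
```

```text
[ 0.50699489 -0.02351403  0.206     ] 0.09312273755504265 -102.2163471176396 [ 3.12314978  3.47804444 -4.8316448 ]
```

View pics/w13c.png

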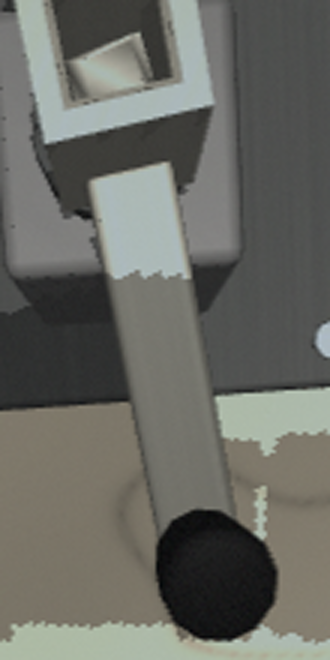

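```bash
python3 -m creep '[[[1.5,1.6,0,0,0,0,0.2],[3,3.2,0,0,0,0,0.2],[3,3.2,-2.5,0,0,0,0.2],[3,3.2,-5,0,0,0,0.2],[3,3.2,-6.9,0,0,0,0.2]]]'
python3 -m creep '[[[0,0,0,0,0,0,-1],[0,0,0,0,0,0,-1],[0,0,0,0,0,0,-1],[0,0,0,0,0,0,-1],[0,0,0,0,0,0,-1]]]' 30
python3 -m creep '[[[0,0,0,0,0,0,-1],[0,0,0,0,0,0,-1]]]'
python3 - <<'E'
import numpy as np
for a0 in [-102-60*k for k in range(6)]:
    a=np.radians(a0-12*np.arange(6));p=9.5*np.c_[np.cos(a),np.sin(a)];print(a0,(p[1:]-p[0]).round(1).tolist())
E
```

```text
clock: 16.55
position: [0.5059, -0.0259, 0.1839]
ee_rot: [-2.626, -1.723, 0.003]
force: [0.2, 0.8, 0.1]
width: 0.602
clock: 17.05
position: [0.5068, -0.027, 0.187]
ee_rot: [2.627, 1.721, 0.002]
force: [0.1, -0.8, 0.3]
width: 0.233
clock: 17.25
position: [0.5066, -0.0271, 0.1867]
ee_rot: [2.627, 1.721, 0.002]
force: [1.0, -1.1, 2.2]
width: 0.229
-102 [[-1.9, 0.6], [-3.6, 1.6], [-5.1, 2.9], [-6.3, 4.5], [-7.1, 6.4]]
-162 [[-0.4, 1.9], [-0.4, 3.9], [-0.0, 5.9], [0.8, 7.7], [2.0, 9.3]]
-222 [[1.5, 1.3], [3.2, 2.3], [5.1, 2.9], [7.1, 3.1], [9.0, 2.9]]
-282 [[1.9, -0.6], [3.6, -1.6], [5.1, -2.9], [6.3, -4.5], [7.1, -6.4]]
-342 [[0.4, -1.9], [0.4, -3.9], [0.0, -5.9], [-0.8, -7.7], [-2.0, -9.3]]
-402 [[-1.5, -1.3], [-3.2, -2.3], [-5.1, -2.9], [-7.1, -3.1], [-9.0, -2.9]]
```

```bash
python3 -m creep '[[[-1.9,0.7,0,0,0,0,-1],[-3.6,1.7,0,0,0,0,-1],[-5.1,3.1,0,0,0,0,-1],[-6.2,4.6,0,0,0,0,-1],[-7,6.5,0,0,0,0,-1]]]'
```

```text
clock: 17.75
position: [0.4371, 0.0368, 0.1869]
ee_rot: [2.628, 1.716, 0.004]
force: [3.2, -6.8, 1.5]
width: 0.234
```

```bash
python3 -m creep '[[[-0.4,1.9,0,0,0,0,-1],[-0.4,3.9,0,0,0,0,-1],[0,5.9,0,0,0,0,-1],[0.8,7.7,0,0,0,0,-1],[2,9.3,0,0,0,0,-1]]]'
```

```text
clock: 18.25
position: [0.4554, 0.1298, 0.1859]
ee_rot: [2.629, 1.719, -0.004]
force: [-0.1, -8.9, -1.7]
width: 0.236
```

```bash
python3 -m creep '[[[1.5,1.3,0,0,0,0,-1],[3.2,2.3,0,0,0,0,-1],[5.1,2.9,0,0,0,0,-1],[7.1,3.1,0,0,0,0,-1],[9,2.9,0,0,0,0,-1]]]'
```

```text
clock: 18.75
position: [0.5453, 0.1711, 0.1869]
ee_rot: [-2.611, -1.726, -0.008]
force: [-3.6, 31.0, 8.7]
width: 0.217
```

```bash
python3 -m creep '[[[0,0,0,0,0,0,-1]]]'; python3 - <<'E'
from h import *
o=arm.observe();print(o['force'],o['position'],o['width'])
cv2.imwrite('pics/w14.png',arm.get_image('wrist')[:,:,::-1])
E
```

```text
clock: 18.85
position: [0.5486, 0.1707, 0.1877]
ee_rot: [-2.615, -1.727, -0.016]
force: [1.9, 30.0, 5.6]
width: 0.219
[ 1.85917322 30.03141837  5.55991853] [0.54863514 0.1706535  0.18766072] 0.21934636899382143
```

View pics/w14.png

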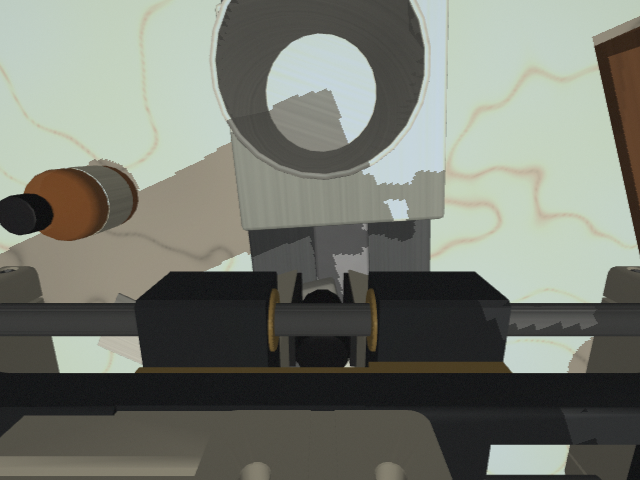

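```bash
python3 - <<'E'
from h import *
o=arm.observe();c=cam('wrist',o)
p=atz(c,322,348,.206);d=p-[.5267,.0675,0];print(p,np.hypot(*d[:2]),np.degrees(np.arctan2(d[1],d[0])))
E
python3 -m creep '[[[0,0,0,0,0,0,0],[0,0,0,0,0,0,0],[0,0,0,0,0,0,0]]]'
```

```text
[0.54374529 0.16304615 0.206     ] 0.09705467315178175 79.88493150015144
clock: 19.2
position: [0.5459, 0.1595, 0.1861]
ee_rot: [2.628, 1.721, -0.001]
force: [0.9, 0.2, 0.7]
width: 0.424
```

```bash
python3 -m creep '[[[-0.2,0.1,0,0,0,0,-1],[-0.2,0.1,0,0,0,0,-1],[-0.2,0.1,0,0,0,0,-1],[-0.2,0.1,0,0,0,0,-1]]]' 25; python3 - <<'E'
import numpy as np
for a0 in [79-45*k for k in range(8)]:
    a=np.radians(a0-9*np.arange(6));p=9.5*np.c_[np.cos(a),np.sin(a)];print(a0,(p[1:]-p[0]).round(1).tolist(),'end',(p[-1]+[52.67,6.75]).round(2))
E
```

```text
clock: 19.6
position: [0.5439, 0.161, 0.1861]
ee_rot: [-2.628, -1.721, 0.001]
force: [-1.6, 0.8, -0.1]
width: 0.234
79 [[1.4, -0.4], [2.8, -1.0], [4.0, -1.8], [5.1, -2.8], [6.1, -4.0]] end [60.55 12.06]
34 [[0.7, -1.3], [1.3, -2.7], [1.6, -4.2], [1.6, -5.6], [1.4, -7.1]] end [62.    4.94]
-11 [[-0.4, -1.4], [-1.0, -2.8], [-1.8, -4.0], [-2.8, -5.1], [-4.0, -6.1]] end [57.98 -1.13]
-56 [[-1.3, -0.7], [-2.7, -1.3], [-4.2, -1.6], [-5.6, -1.6], [-7.1, -1.4]] end [50.86 -2.58]
-101 [[-1.4, 0.4], [-2.8, 1.0], [-4.0, 1.8], [-5.1, 2.8], [-6.1, 4.0]] end [44.79  1.44]
-146 [[-0.7, 1.3], [-1.3, 2.7], [-1.6, 4.2], [-1.6, 5.6], [-1.4, 7.1]] end [43.34  8.56]
-191 [[0.4, 1.4], [1.0, 2.8], [1.8, 4.0], [2.8, 5.1], [4.0, 6.1]] end [47.36 14.63]
-236 [[1.3, 0.7], [2.7, 1.3], [4.2, 1.6], [5.6, 1.6], [7.1, 1.4]] end [54.48 16.08]
```

```bash
python3 -m creep '[[[1.4,-0.4,0,0,0,0,-1],[2.8,-1,0,0,0,0,-1],[4,-1.8,0,0,0,0,-1],[5.1,-2.8,0,0,0,0,-1],[6.1,-4,0,0,0,0,-1]]]'
```

```text
clock: 20.1
position: [0.604, 0.1225, 0.1856]
ee_rot: [-2.624, -1.721, 0.003]
force: [-3.3, 6.3, 2.5]
width: 0.234
```

```bash
python3 -m creep '[[[0.7,-1.3,0,0,0,0,-1],[1.3,-2.7,0,0,0,0,-1],[1.6,-4.2,0,0,0,0,-1],[1.6,-5.6,0,0,0,0,-1],[1.4,-7.1,0,0,0,0,-1]]]'
```

```text
clock: 20.6
position: [0.6196, 0.0519, 0.186]
ee_rot: [-2.625, -1.723, -0.003]
force: [1.3, 7.5, -1.5]
width: 0.232
```

```bash
python3 -m creep '[[[-0.4,-1.4,0,0,0,0,-1],[-1,-2.8,0,0,0,0,-1],[-1.8,-4,0,0,0,0,-1],[-2.8,-5.1,0,0,0,0,-1],[-4,-6.1,0,0,0,0,-1]]]'
```

```text
clock: 21.1
position: [0.5847, -0.015, 0.1886]
ee_rot: [2.621, 1.712, 0.013]
force: [15.7, -12.2, -0.3]
width: 0.198
```

The round grip creeps out of the pads when it turns inside a non-rotating gripper. A better way is to pinch the square hub top on the shaft axis and turn the tool itself, re-gripping every 180°. Releasing and looking.

```bash
python3 -m creep '[[[0,0,0,0,0,0,0.2],[0,0,0,0,0,0,0.2],[0,0,0,0,0,0,0.2],[0,0,4,0,0,0,0.2],[0,0,8,0,0,0,0.2]]]'
python3 -m creep '[[[-3,-1.5,0,0,0,0,0.2],[-6,-3,0,0,0,0,0.2],[-8,-4,0,0,0,0,0.2],[-8,-4,0,0,0,0,0.2],[-8,-4,0,0,0,0,0.2]]]'
python3 - <<'E'
from h import *
import pickle
o=arm.observe();pickle.dump(o,open('w15.pkl','wb'))
cv2.imwrite('pics/w15.png',arm.get_image('wrist')[:,:,::-1])
c=cam('wrist',o);print(o['position'],o['joints'],proj(c,[.5267,.0675,.193]))
E
```

```text
clock: 21.6
position: [0.5781, -0.0105, 0.2661]
ee_rot: [-2.626, -1.721, 0.005]
force: [0.9, 0.2, 0.2]
width: 0.574
clock: 22.1
position: [0.4992, -0.0503, 0.2664]
ee_rot: [-2.627, -1.722, -0.001]
force: [0.2, 0.4, 0.3]
width: 0.6
[ 0.49924059 -0.05034505  0.26641269] [-0.55214181  0.2316823   0.67576228  1.87386694 -0.16374681  1.09091845
 -0.2237538 ] [284.75703505  49.77915866]
```

View pics/w15.png

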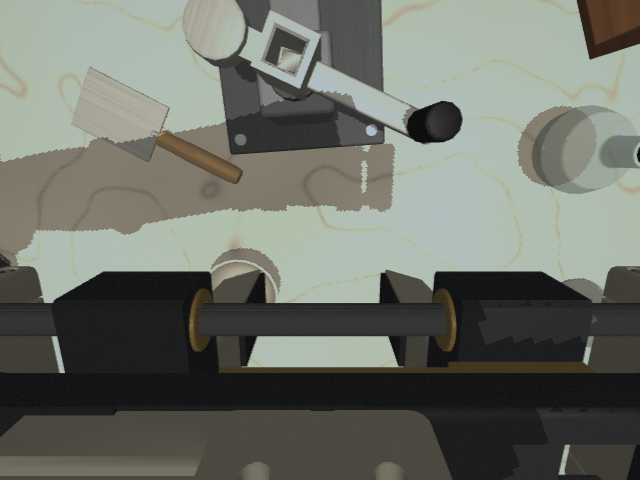

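```bash
python3 - <<'E'
from h import *
import pickle
c=cam('wrist',pickle.load(open('w15.pkl','rb')))
g=atz(c,438,122,.206);h=atz(c,286,50,.193);w=atz(c,215,30,.168)
for p in(g,w):
    d=p-[.5267,.0675,0];print(p,np.hypot(*d[:2]),np.degrees(np.arctan2(d[1],d[0])))
print(h)
crop(cv2.imread('pics/w15.png'),170,0,300,160,2.6,'pics/w15c.png')
E
```

```text
[ 0.58796971 -0.00126606  0.206     ] 0.0921018340387777 -48.299357433847035
[0.49256381 0.10067829 0.168     ] 0.0476033452570057 135.8152758507678
[0.52728201 0.06712701 0.193     ]
```

View pics/w15c.png

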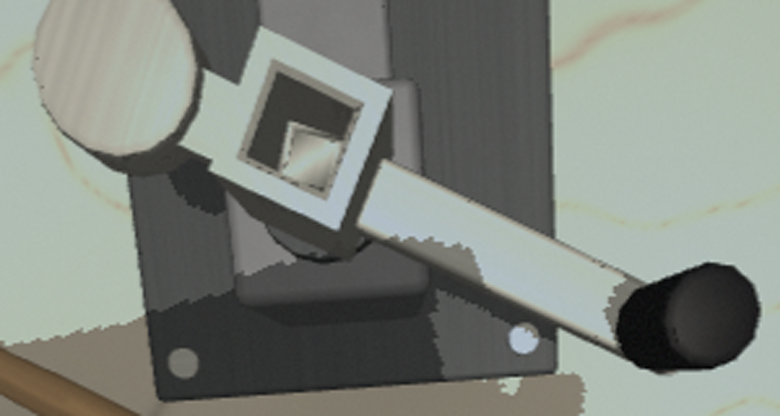

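```bash
python3 - <<'E'
from h import *
import pickle
c=cam('wrist',pickle.load(open('w15.pkl','rb')))
P=np.array([atz(c,x/2.6+169.5,y/2.6-.5,.193) for x,y in [(262,27),(391,92),(335,230),(210,165)]])
print(P.mean(0),np.linalg.norm(P-np.roll(P,-1,0),axis=1))
for i in range(4):
    d=P[(i+1)%4]-P[i];print(np.degrees(np.arctan2(d[1],d[0])))
E
python3 -m creep '[[[0.5,2,0,0,0,8,0.3],[1,4,0,0,0,16,0.3],[1.5,6,0,0,0,24,0.3],[2,8,0,0,0,32,0.3],[2.4,10,0,0,0,40,0.3]]]'
python3 -m creep '[[[0.4,1.7,0,0,0,8,0.3],[0.4,1.7,-2,0,0,16,0.3],[0.4,1.7,-4,0,0,24,0.3],[0.4,1.7,-4,0,0,26,0.3],[0.4,1.7,-4,0,0,26,0.3]]]'
python3 - <<'E'
from h import *
o=arm.observe();M=R.from_rotvec(o['ee_rot']).as_matrix();print(o['position'],np.degrees(np.arctan2(M[1,0],M[0,0])),o['joints'])
E
```

```text
[0.5267391  0.06764288 0.193     ] [0.02924283 0.02959822 0.02949941 0.02875812]
-47.827385607548756
-137.85647061950215
130.53842914277533
41.655371506343855
clock: 22.65
position: [0.5241, 0.051, 0.2658]
ee_rot: [-1.871, -2.523, 0.0]
force: [0.7, 0.0, -0.3]
width: 0.651
clock: 23.15
position: [0.5275, 0.0669, 0.2252]
ee_rot: [-1.263, -2.875, 0.002]
force: [-0.1, -0.4, 0.8]
width: 0.649
[0.52745359 0.06686581 0.22521668] 132.54991390019129 [-0.52898999  0.3075933   0.39043933  1.84826112 -0.13597331  1.01347488
  0.65989052]
```

```bash
python3 -m creep '[[[-0.1,0.1,-1.5,0,0,-0.9,0.3],[-0.1,0.1,-3,0,0,-0.9,0.3],[-0.1,0.1,-3.8,0,0,-0.9,0],[-0.1,0.1,-3.8,0,0,-0.9,-1],[-0.1,0.1,-3.8,0,0,-0.9,-1]]]' 35
python3 -m creep '[[[0,0,0,0,0,0,-1],[0,0,0,0,0,0,-1],[0,0,0,0,0,0,-1]]]'
```

```text
clock: 23.65
position: [0.5267, 0.0672, 0.1886]
ee_rot: [1.289, 2.865, 0.0]
force: [-0.0, -0.8, 0.5]
width: 0.437
clock: 23.95
position: [0.5269, 0.0673, 0.189]
ee_rot: [1.288, 2.864, 0.002]
force: [0.7, -0.0, 2.8]
width: 0.326
```

```bash
python3 -m creep '[[[0,0,0,0,0,-8,-1],[0,0,0,0,0,-16,-1],[0,0,0,0,0,-24,-1],[0,0,0,0,0,-32,-1],[0,0,0,0,0,-40,-1]]]'; python3 - <<'E'
from h import *
o=arm.observe();print(o['ft_torque'],o['force'])
E
```

```text
clock: 24.45
position: [0.5273, 0.0678, 0.189]
ee_rot: [2.195, 2.246, 0.004]
force: [2.7, 2.1, 0.1]
width: 0.324
[ 0.41109401 -0.56188975  0.21138036] [2.7024886  2.10715014 0.12833906]
```

```bash
python3 -m creep '[[[0,0,0,0,0,-8,-1],[0,0,0,0,0,-16,-1],[0,0,0,0,0,-24,-1],[0,0,0,0,0,-32,-1],[0,0,0,0,0,-40,-1]]]'; python3 - <<'E'
from h import *
o=arm.observe();print(o['ft_torque'],o['joints'])
cv2.imwrite('pics/w16.png',arm.get_image('wrist')[:,:,::-1])
E
```

```text
clock: 24.95
position: [0.5277, 0.0677, 0.189]
ee_rot: [2.831, 1.359, 0.005]
force: [4.9, 1.3, -0.5]
width: 0.324
[ 0.26395569 -1.00962849  0.27757218] [-0.76943414  0.39516725  0.73136995  1.9149847  -0.322891    0.9473445
 -0.56123942]
```

View pics/w16.png

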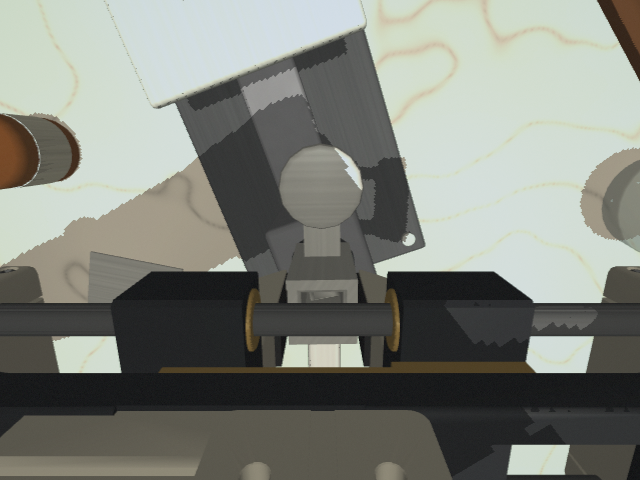

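```bash
python3 -m creep '[[[-0.1,0,0,0,0,-8,-1],[-0.1,0,0,0,0,-16,-1],[-0.1,0,0,0,0,-24,-1],[-0.1,0,0,0,0,-32,-1],[-0.1,0,0,0,0,-40,-1]]]'; python3 -m creep '[[[0,0,0,0,0,-8,-1],[0,0,0,0,0,-16,-1],[0,0,0,0,0,-24,-1],[0,0,0,0,0,-32,-1],[0,0,0,0,0,-40,-1]]]'
python3 -m creep '[[[0,0,0,0,0,-8,-1],[0,0,0,0,0,-16,-1],[0,0,0,0,0,-20,-1],[0,0,0,0,0,-20,-1]]]'; python3 - <<'E'
from h import *
o=arm.observe();print(o['ft_torque'],o['joints'])
M=R.from_rotvec(o['ee_rot']).as_matrix();print(o['position'],np.degrees(np.arctan2(M[1,0],M[0,0])))
E
```

```text
clock: 25.5
position: [0.5278, 0.0674, 0.1891]
ee_rot: [3.125, 0.313, 0.009]
force: [10.0, 0.5, -7.0]
width: 0.325
clock: 26.0
position: [0.5279, 0.067, 0.1891]
ee_rot: [-3.044, 0.775, -0.009]
force: [10.3, -0.0, -6.6]
width: 0.318
clock: 26.4
position: [0.5279, 0.0668, 0.189]
ee_rot: [-2.865, 1.288, -0.009]
force: [9.8, -0.8, -2.9]
width: 0.325
[-0.04459798 -2.11827266  0.02951873] [-1.03448794  0.58806771  1.21936405  1.93222717 -0.63349237  1.07286934
 -1.9604218 ]
[0.52787563 0.0668145  0.18904921] -48.411428894830756
```

```bash
python3 -m creep '[[[0,0,0,0,0,0,0.3],[0,0,0,0,0,0,0.3],[0,0,0,0,0,0,0.3],[0,0,1.5,0,0,0,0.3],[0,0,3,0,0,8,0.3]]]'
for i in 1; do python3 -m creep '[[[0,0,0,0,0,8.4,0.3],[0,0,0,0,0,16.8,0.3],[0,0,0,0,0,25.2,0.3],[0,0,0,0,0,33.6,0.3],[0,0,0,0,0,42,0.3]]]'; done
python3 -m creep '[[[0,0,0,0,0,8.4,0.3],[0,0,0,0,0,16.8,0.3],[0,0,0,0,0,25.2,0.3],[0,0,0,0,0,33.6,0.3],[0,0,0,0,0,42,0.3]]]'
python3 -m creep '[[[0,0,0,0,0,8.4,0.3],[0,0,0,0,0,16.8,0.3],[0,0,0,0,0,25.2,0.3],[0,0,0,0,0,33.6,0.3],[0,0,0,0,0,42,0.3]]]'
python3 -m creep '[[[0,0,0,0,0,8.4,0.3],[0,0,0,0,0,16.8,0.3],[0,0,0,0,0,25.2,0.3],[0,0,0,0,0,33.6,0.3],[0,0,0,0,0,42,0.3]]]'
python3 -m creep '[[[0,0,0,0,0,4,0.3],[0,0,0,0,0,4,0.3],[0,0,0,0,0,4,0.3]]]'
 python3 - <<'E'
from h import *
o=arm.observe();print(o['force'],o['joints'])
cv2.imwrite('pics/w17.png',arm.get_image('wrist')[:,:,::-1])
M=R.from_rotvec(o['ee_rot']).as_matrix();print(o['position'],np.degrees(np.arctan2(M[1,0],M[0,0])))
E
```

```text
clock: 26.9
position: [0.5247, 0.0668, 0.2189]
ee_rot: [2.947, -1.084, -0.002]
force: [-0.4, -0.5, 0.3]
width: 0.647
clock: 27.4
position: [0.5253, 0.0668, 0.2194]
ee_rot: [-3.141, -0.052, -0.001]
force: [0.4, 0.1, -0.4]
width: 0.645
clock: 27.9
position: [0.5253, 0.0666, 0.2194]
ee_rot: [2.913, 1.174, 0.001]
force: [-0.2, -0.1, 0.3]
width: 0.65
clock: 28.4
position: [0.5254, 0.0665, 0.2194]
ee_rot: [2.299, 2.14, 0.001]
force: [1.0, -0.0, -0.2]
width: 0.651
clock: 28.9
position: [0.5254, 0.0664, 0.2194]
ee_rot: [1.379, 2.821, -0.0]
force: [-0.4, -0.2, -0.6]
width: 0.649
clock: 29.2
position: [0.5254, 0.0667, 0.219]
ee_rot: [1.292, 2.863, 0.0]
force: [-0.7, 0.1, 0.4]
width: 0.653
[-0.71149432  0.13587958  0.43090459] [-0.55501742  0.31168061  0.42339903  1.86520954 -0.15043708  0.99504701
  0.65507038]
[0.52539977 0.06665911 0.21896354] 131.40440698981007
```

View pics/w17.png

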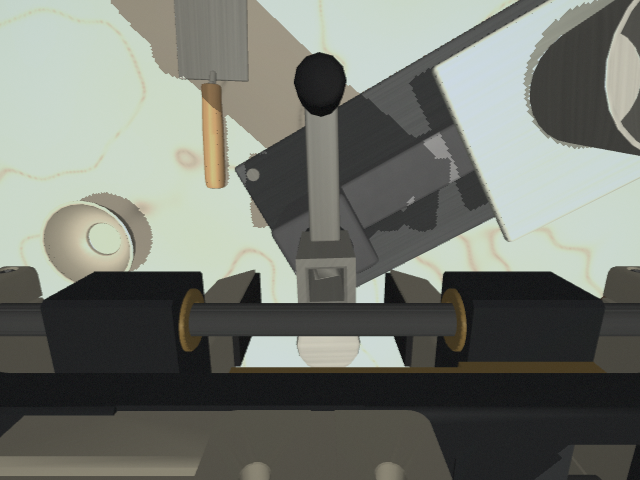

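```bash
python3 -m creep '[[[0.15,0,-1.5,0,0,0,0.3],[0.15,0,-3,0,0,0,0.1],[0.15,0,-3,0,0,0,-1],[0.15,0,-3,0,0,0,-1],[0.15,0,-3,0,0,0,-1]]]' 35
python3 -m creep '[[[0,0,0,0,0,0,-1],[0,0,0,0,0,0,-1],[0,0,0,0,0,-8,-1],[0,0,0,0,0,-16,-1],[0,0,0,0,0,-24,-1]]]'
python3 -m creep '[[[0,0,0,0,0,-8,-1],[0,0,0,0,0,-16,-1],[0,0,0,0,0,-24,-1],[0,0,0,0,0,-32,-1],[0,0,0,0,0,-40,-1]]]'
python3 -m creep '[[[0,0,0,0,0,-8,-1],[0,0,0,0,0,-16,-1],[0,0,0,0,0,-24,-1],[0,0,0,0,0,-32,-1],[0,0,0,0,0,-40,-1]]]'
python3 -m creep '[[[0,0,0,0,0,-8,-1],[0,0,0,0,0,-16,-1],[0,0,0,0,0,-16,-1]]]'
```

```text
clock: 29.75
position: [0.5272, 0.0671, 0.189]
ee_rot: [1.289, 2.864, 0.001]
force: [0.4, 0.0, 0.4]
width: 0.351
clock: 30.25
position: [0.5275, 0.0673, 0.1891]
ee_rot: [1.862, 2.529, 0.003]
force: [0.9, 0.7, 3.3]
width: 0.328
clock: 30.75
position: [0.5277, 0.0673, 0.1891]
ee_rot: [2.615, 1.74, 0.003]
force: [2.6, 1.2, 1.9]
width: 0.326
clock: 31.25
position: [0.5278, 0.0672, 0.1891]
ee_rot: [3.053, 0.74, 0.004]
force: [2.7, -0.0, 1.7]
width: 0.324
clock: 31.55
position: [0.5279, 0.0672, 0.1891]
ee_rot: [3.126, 0.311, 0.004]
force: [1.7, 0.2, 4.9]
width: 0.322
```

```bash
python3 -m creep '[[[0,0,0,0,0,0,0.3],[0,0,0,0,0,0,0.3],[0,0,0,0,0,0,0.3],[0,0,3,0,0,-3,0.3],[0,0,7,0,0,-8,0.3]]]'
python3 - <<'E'
from h import *
t=cam('top');s=cam('side')
print('bottle cap',atz(t,156,327,.105),tri([ray(t,156,327),ray(s,213,192)]))
o=arm.observe();print(o['joints'])
print('box corner', atz(t,40,245,0.1))
E
```

```text
clock: 32.05
position: [0.5252, 0.0669, 0.2577]
ee_rot: [3.139, 0.094, -0.006]
force: [1.2, -0.6, -0.4]
width: 0.64
bottle cap [0.37082719 0.26394134 0.105     ] (array([0.37314049, 0.2653668 , 0.09986655]), [np.float64(0.001897328893422639), np.float64(0.0018973288934227047)])
[-1.00042673  0.3995082   1.07267452  1.8370776  -0.38442095  1.1391747
 -1.30463693]
box corner [0.57037986 0.51575155 0.1       ]
```

```bash
python3 - <<'E'
from h import *
m=arm.camera_model('wrist');f=240/np.tan(np.radians(m['vfov']/2))
x=np.array([np.cos(np.radians(-20)),np.sin(np.radians(-20)),0]);n=np.array([x[1],-x[0],0])
M0=np.c_[x,n,[0,0,-1]];print(np.linalg.det(M0))
for t,P in[(45,(.45,.376,.155)),(45,(.45,.376,.14)),(40,(.45,.376,.15)),(50,(.44,.376,.15))]:
    M=R.from_rotvec(n*np.radians(t)).as_matrix()@M0
    T=np.eye(4);T[:3,:3]=M;T[:3,3]=P;T=T@m['T_tool_cam'];c=(T,f,m['cx'],m['cy'])
    print(t,P,proj(c,[.614,.314,.112]),T[:3,3],n*t, proj(c,[.614,.314,.122]))
E
python3 -m creep '[[[-0.7,3.1,0,0,0,-5,0.3],[-1.5,6.2,0,0,0,-10,0.3],[-2.2,9.3,0,0,0,-15,0.3],[-3,12.4,0,0,0,-20,0.3],[-3.7,15.5,0,0,0,-23.4,0.3]]]'
python3 -m creep '[[[-0.7,3.1,0,0,0,0,0.3],[-1.5,6.2,0,0,0,0,0.3],[-2.2,9.3,0,0,0,0,0.3],[-3,12.4,0,0,0,0,0.3],[-3.8,15.4,0,0,0,0,0.3]]]'
```

```text
1.0
45 (0.45, 0.376, 0.155) [325.66836034 110.44837881] [0.40157309 0.39409497 0.30198343] [-15.39090645 -42.28616794   0.        ] [325.78308599  99.81145356]
45 (0.45, 0.376, 0.14) [325.84324948  94.23332349] [0.40157309 0.39409497 0.28698343] [-15.39090645 -42.28616794   0.        ] [325.96964893  82.51404687]
40 (0.45, 0.376, 0.15) [325.89483991  85.6636019 ] [0.41379583 0.38964626 0.30092965] [-13.68080573 -37.58770483   0.        ] [326.02979538  74.30806797]
50 (0.44, 0.376, 0.15) [321.38220772 116.81409719] [0.37972006 0.39840912 0.29191857] [-17.10100717 -46.98463104   0.        ] [321.36291005 106.13510275]
clock: 32.55
position: [0.4889, 0.2233, 0.2581]
ee_rot: [-3.094, 0.546, 0.001]
force: [0.4, 0.7, 0.0]
width: 0.65
clock: 33.05
position: [0.451, 0.3773, 0.258]
ee_rot: [3.095, -0.54, -0.001]
force: [0.4, 0.1, 0.2]
width: 0.654
```

```bash
python3 -m creep '[[[0.3,1,0,-2.9,-8,0,0.3],[0.6,2,0,-5.8,-16,0,0.3],[0.9,3,-2,-8.7,-24,0,0.3],[1.2,3.8,-4,-11.6,-32,0,0.3],[1.2,3.8,-6,-14.5,-40,0,0.3]]]'
python3 -m creep '[[[0,0,-2,-2.9,-8,0,0.3],[0,0,-4,-5.8,-16,0,0.3],[0,0,-6.5,-5.8,-16,0,0.3],[0,0,-6.5,-5.8,-16,0,0.3],[0,0,-6.5,-5.8,-16,0,0.3]]]'
python3 - <<'E'
from h import *
import pickle
o=arm.observe();print(o['joints'],o['position'],o['force']);pickle.dump(o,open('w18.pkl','wb'))
cv2.imwrite('pics/w18.png',arm.get_image('wrist')[:,:,::-1])
c=cam('wrist',o);print(c[0],proj(c,[.614,.314,.112]))
E
```

```text
clock: 33.55
position: [0.4634, 0.4169, 0.1983]
ee_rot: [2.776, -0.48, 1.088]
force: [-0.2, 0.9, -1.2]
width: 0.65
clock: 34.05
position: [0.471, 0.4073, 0.1191]
ee_rot: [2.568, -0.424, 1.445]
force: [1.5, 0.4, 0.9]
width: 0.653
[-2.06451316  1.26960831  1.31792989  2.07589836 -0.41262853  0.3932275
 -2.74131086] [0.47102191 0.40732258 0.11914525] [1.4587771  0.36848804 0.86136977]
[[-0.32281554 -0.68179835  0.65646107  0.38962796]
 [-0.94645318  0.22956495 -0.22699409  0.43578034]
 [ 0.00406374 -0.69458688 -0.71939735  0.25022836]
 [ 0.          0.          0.          1.        ]] [376.46112732 128.58239037]
```

View pics/w18.png

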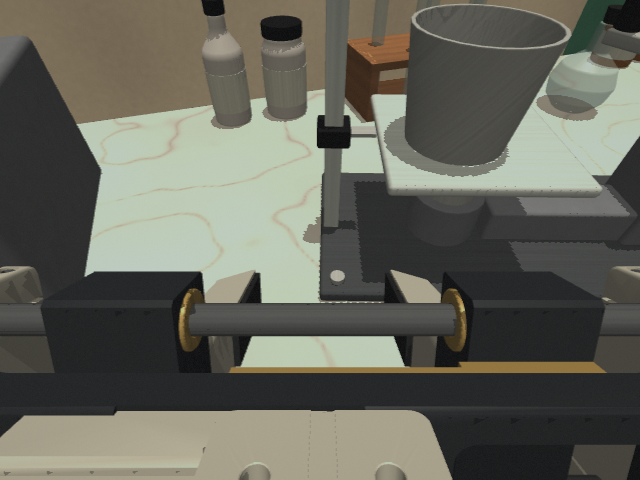

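```bash
python3 - <<'E'
from h import *
crop(cv2.imread('pics/w18.png'),310,85,110,115,6,'pics/w18c.png')
E
```

```text
(no output)
```

View pics/w18c.png

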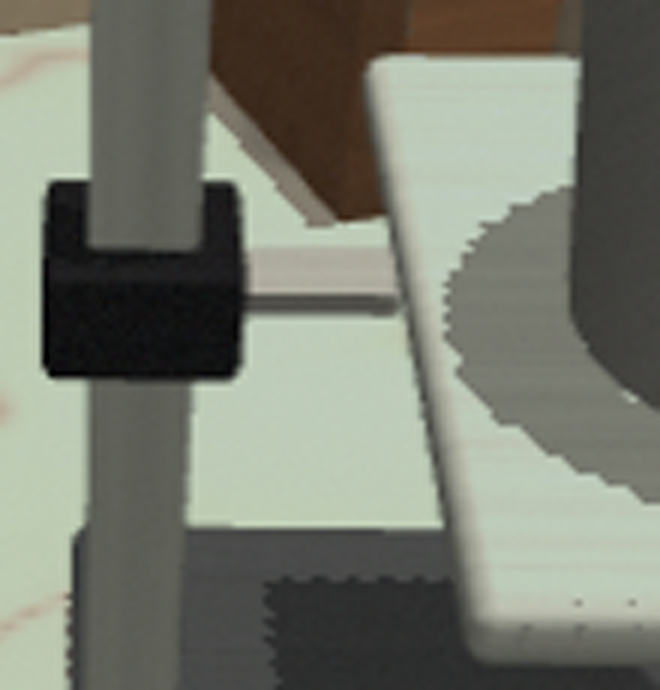

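```bash
python3 - <<'E'
from h import *
import pickle
from scipy.optimize import minimize_scalar
c=cam('wrist',pickle.load(open('w18.pkl','rb')))
g=lambda x,y:np.array([x/6+309.5,y/6+84.5])
def zfit(xy,px,name):
    for z in(.10,.105,.11,.115,.12): pass
    r=minimize_scalar(lambda z:np.sum((proj(c,[*xy,z])-px)**2),bounds=(0,.3),method='bounded');print(name,round(r.x,4),'res px',(proj(c,[*xy,r.x])-px).round(1))
zfit((.6085,.3165),g(396,294),'tip near top'); zfit((.6199,.3123),g(385,247),'tip far top')
zfit((.6085,.3165),g(396,314),'tip near bottom')
zfit((.5479,.3356),g(474,612),'BL top'); zfit((.5479,.3356),g(474,660),'BL bottom');zfit((.6794,.2884),g(368,60),'BR top')
# base-plate & post checks
zfit((.5576,.3643),(337-.5+.5,276),'bolt')
zfit((.6168,.3415),g(88,245),'-')
E
```

```text
tip near top 0.1111 res px [0.9 0.1]
tip far top 0.111 res px [1.4 0.2]
tip near bottom 0.1083 res px [0.5 0.1]
BL top 0.1093 res px [0.3 0.1]
BL bottom 0.1029 res px [-1.  -0.2]
BR top 0.1078 res px [0.4 0. ]
bolt 0.0152 res px [0.1 0. ]
- 0.1172 res px [18.4  0.9]
```

```bash
python3 - <<'E'
from h import *
im=cv2.imread('pics/w18.png')
a=im[170:200,380:420];b=im[88:118,362:402]
f=lambda x:np.clip((cv2.resize(x,None,fx=10,fy=10,interpolation=cv2.INTER_NEAREST).astype(float)-100)*2,0,255).astype(np.uint8)
cv2.imwrite('pics/w18d.png',np.hstack([f(a),f(b)[:, :390]]))
print(im[175:200,410,1],im[175:200,450,1]); print(im[88:104,385,1])
E
```

```text
[199 201 202 203 198 202 203 203 202 199 195 192 183 160 138 115 109 103
  95  90  77  46  46  46  46] [121 197 201 203 200 200 204 203 203 202 199 198 191 170 142 123 110 105
  96  93  83  77  80  80  79]
[ 62  61  63  63  64  64 131 201 202 203 203 198 203 199 202 203]
```

View pics/w18d.png

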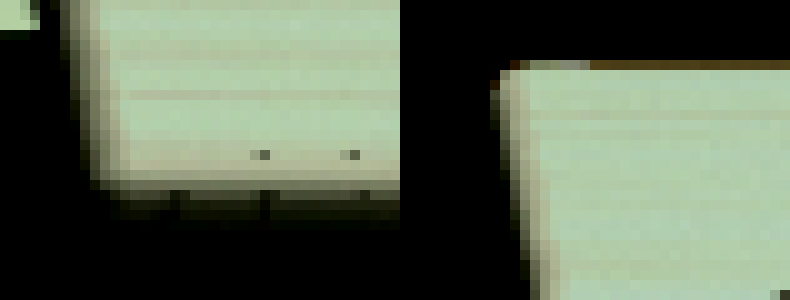

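```bash
python3 -m creep '[[[0,0,4,2.9,8,0,0.3],[0,0,8,5.8,16,0,0.3],[-0.6,-1,10,8.7,24,0,0.3],[-1.2,-2,12,11.6,32,0,0.3],[-1.2,-3,13,14.5,40,0,0.3]]]'
python3 - <<'E'
from h import *
o=arm.observe();M=R.from_rotvec(o['ee_rot']).as_matrix();print(o['position'],M.round(3),o['joints'])
d=R.from_matrix(M); x=np.array([np.cos(np.radians(11.4)),np.sin(np.radians(11.4)),0]);M0=np.c_[x,[x[1],-x[0],0],[0,0,-1]]
print('turn to target yaw11.4',np.degrees((R.from_matrix(M0)*d.inv()).as_rotvec()),(np.array([.5272,.0672,.26])-o['position'])*100)
E
```

```text
clock: 34.6
position: [0.4607, 0.3756, 0.2549]
ee_rot: [2.989, -0.508, 0.611]
force: [1.1, 1.0, -2.1]
width: 0.655
[0.46070588 0.3756135  0.25489042] [[ 0.868 -0.327  0.374]
 [-0.308 -0.945 -0.112]
 [ 0.39  -0.018 -0.921]] [-1.83498341  0.52478255  1.23457042  1.88703507 -0.21388406  0.84179562
 -2.48849924]
turn to target yaw11.4 [ 0.53334524 23.2196492  30.27237053] [  6.64941211 -30.84134997   0.51095756]
```

```bash
python3 -m creep '[[[1,-4.4,0.1,0.1,3.3,4.3,0.3],[2,-8.8,0.2,0.1,6.6,8.6,0.3],[3,-13.2,0.3,0.2,9.9,13,0.3],[3.9,-17.6,0.4,0.3,13.2,17.3,0.3],[4.8,-22,0.5,0.4,16.5,21.6,0.3]]]'
python3 -m creep '[[[0.9,-4.4,0,0.1,3.3,4.3,0.3],[1.8,-8.8,0,0.1,6.7,8.7,0.3],[1.8,-8.8,0,0.1,6.7,8.7,0.3],[1.8,-8.8,0,0.1,6.7,8.7,0.3]]]'
python3 - <<'E'
from h import *
o=arm.observe();M=R.from_rotvec(o['ee_rot']).as_matrix();print(o['position'],o['joints'])
d=R.from_matrix(M); x=np.array([np.cos(np.radians(11.4)),np.sin(np.radians(11.4)),0]);M0=np.c_[x,[x[1],-x[0],0],[0,0,-1]]
print('turn to target yaw11.4',np.degrees((R.from_matrix(M0)*d.inv()).as_rotvec()),(np.array([.5272,.0672,.26])-o['position'])*100)
cv2.imwrite('pics/w19.png',arm.get_image('wrist')[:,:,::-1])
E
```

```text
clock: 35.1
position: [0.5076, 0.1532, 0.2575]
ee_rot: [3.12, 0.079, 0.199]
force: [0.8, 0.6, -0.4]
width: 0.65
clock: 35.5
position: [0.5256, 0.0646, 0.2566]
ee_rot: [3.12, 0.304, 0.023]
force: [0.3, 0.3, -0.9]
width: 0.648
[0.52559188 0.06458952 0.25660636] [-0.91497262  0.33421753  0.91147592  1.84786916 -0.29102144  1.08675256
 -1.27332106]
turn to target yaw11.4 [0.28440259 0.85728309 0.27639118] [0.16081183 0.26104838 0.33936447]
```

View pics/w19.png

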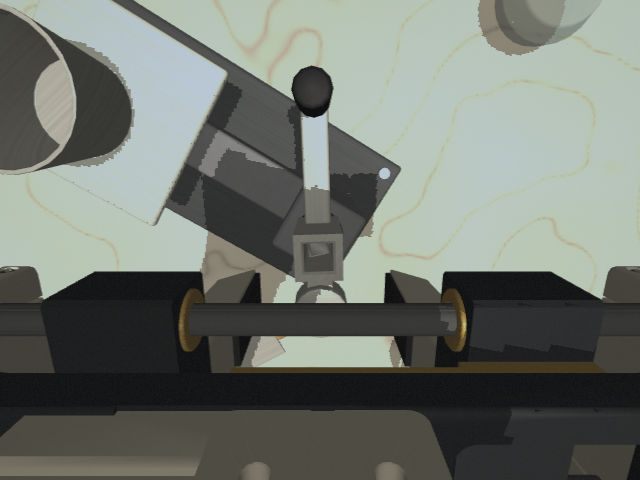

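```bash
python3 -m creep '[[[0.16,0.26,-2,0.3,0.9,0.3,0.3],[0.16,0.26,-4,0.3,0.9,0.3,0.3],[0.16,0.26,-6,0.3,0.9,0.3,0.3],[0.16,0.26,-6.8,0.3,0.9,0.3,0.1],[0.16,0.26,-6.8,0.3,0.9,0.3,-1]]]' 35
python3 -m creep '[[[0,0,0,0,0,0,-1],[0,0,0,0,0,0,-1],[0,0,0,0,0,0,-1],[0,0,0,0,0,0,-1],[0,0,0,0,0,0,-1]]]'
python3 - <<'E'
from h import *
o=arm.observe();M=R.from_rotvec(o['ee_rot']).as_matrix();print(np.degrees(np.arctan2(M[1,0],M[0,0])),o['force'])
E
```

```text
clock: 36.05
position: [0.5254, 0.0736, 0.1855]
ee_rot: [3.122, 0.33, -0.011]
force: [0.8, 0.1, 0.0]
width: 0.523
clock: 36.55
position: [0.5274, 0.0683, 0.187]
ee_rot: [3.118, 0.322, -0.005]
force: [1.3, -12.9, 0.2]
width: 0.326
11.79934555381836 [  1.28722161 -12.85413733   0.17415356]
```

```bash
python3 -m creep '[[[0,-0.3,0,0,0,-6,-1],[0,-0.3,0,0,0,-12,-1],[0,-0.3,0,0,0,-18,-1],[0,-0.3,0,0,0,-25,-1],[0,-0.3,0,0,0,-25,-1]]]'
python3 - <<'E'
from h import *
o=arm.observe();M=R.from_rotvec(o['ee_rot']).as_matrix();print(np.degrees(np.arctan2(M[1,0],M[0,0])),o['force'],o['joints'])
E
```

```text
clock: 37.05
position: [0.5276, 0.0679, 0.187]
ee_rot: [3.118, -0.364, -0.005]
force: [1.1, -5.0, 1.2]
width: 0.329
-13.324878473730005 [ 1.10348488 -5.0244212   1.18855579] [-0.91597397  0.47406984  0.97176474  1.92146664 -0.46412625  0.99435151
 -1.53529549]
```

```bash
python3 -m creep '[[[0,0,0,0,0,0,0.3],[0,0,0,0,0,0,0.3],[0,0,0,0,0,0,0.3],[0,0,3,0,0,0,0.3],[0,0,8,0,0,8,0.3]]]'
python3 -m creep '[[[-1,3,0,0,0,8,0.3],[-2,6,0,0,0,16,0.3],[-3,9,0,0,0,24,0.3],[-4,12,0,0,0,32,0.3],[-5,15,0,0,0,40,0.3]]]'
python3 -m creep '[[[-0.5,2,0,0,0,8,0.3],[-1,4,0,0,0,16,0.3],[-1.5,6,0,0,0,24,0.3],[-2,8,0,0,0,32,0.3],[-2,8,0,0,0,35,0.3]]]'
python3 - <<'E'
from h import *
m=arm.camera_model('wrist')
o=arm.observe();M=R.from_rotvec(o['ee_rot']).as_matrix();print(o['position'],o['joints'],np.degrees(np.arctan2(M[1,0],M[0,0])))
f=240/np.tan(np.radians(m['vfov']/2))
for t in(20,30,40,45):
  for P in[(.46,.31,.24),(.42,.32,.24),(.42,.32,.2),(.40,.33,.19)]:
    ax=M[:,0]; N=R.from_rotvec(-ax*np.radians(t)).as_matrix()@M
    T=np.eye(4);T[:3,:3]=N;T[:3,3]=P;T=T@m['T_tool_cam'];c=(T,f,m['cx'],m['cy'])
    print(t,P,proj(c,[.614,.314,.112]).round(),proj(c,[.548,.336,.112]).round(),T[:3,3].round(3))
print(ax)
E
```

```text
clock: 37.55
position: [0.5241, 0.0699, 0.264]
ee_rot: [3.135, -0.136, -0.019]
force: [1.5, 1.1, 0.0]
width: 0.646
clock: 38.05
position: [0.4754, 0.2207, 0.2657]
ee_rot: [2.991, 0.952, -0.009]
force: [0.6, 1.1, -0.6]
width: 0.647
clock: 38.55
position: [0.4546, 0.3028, 0.2653]
ee_rot: [2.562, 1.812, -0.007]
force: [0.2, -0.3, -0.2]
width: 0.653
[0.45463325 0.30278981 0.26527508] [-1.16830305  0.31885207  0.63684896  1.76996517 -0.20347926  1.12453729
 -0.80586282] 70.54998799762917
20 (0.46, 0.31, 0.24) [430. 160.] [356. 163.] [0.437 0.392 0.371]
20 (0.42, 0.32, 0.24) [469. 155.] [401. 157.] [0.397 0.402 0.371]
20 (0.42, 0.32, 0.2) [505. 157.] [431. 159.] [0.397 0.402 0.331]
20 (0.4, 0.33, 0.19) [536. 160.] [465. 163.] [0.377 0.412 0.321]
30 (0.46, 0.31, 0.24) [391. 159.] [324. 163.] [0.416 0.399 0.361]
30 (0.42, 0.32, 0.24) [425. 154.] [366. 157.] [0.376 0.409 0.361]
30 (0.42, 0.32, 0.2) [459. 156.] [397. 159.] [0.376 0.409 0.321]
30 (0.4, 0.33, 0.19) [486. 159.] [428. 162.] [0.356 0.419 0.311]
40 (0.46, 0.31, 0.24) [354. 159.] [292. 163.] [0.397 0.405 0.346]
40 (0.42, 0.32, 0.24) [384. 154.] [331. 157.] [0.357 0.415 0.346]
40 (0.42, 0.32, 0.2) [418. 155.] [364. 158.] [0.357 0.415 0.306]
40 (0.4, 0.33, 0.19) [441. 158.] [393. 162.] [0.337 0.425 0.296]
45 (0.46, 0.31, 0.24) [336. 159.] [276. 163.] [0.388 0.408 0.338]
45 (0.42, 0.32, 0.24) [364. 154.] [313. 157.] [0.348 0.418 0.338]
45 (0.42, 0.32, 0.2) [398. 155.] [348. 158.] [0.348 0.418 0.298]
45 (0.4, 0.33, 0.19) [420. 158.] [375. 161.] [0.328 0.428 0.288]
[ 0.33297868  0.9429164  -0.00581893]
```

```bash
python3 -m creep '[[[-1,0.5,-1.5,-2.5,-7,0,0.3],[-2,1,-3,-5,-14,0,0.3],[-3,1.5,-5,-7.5,-21,0,0.3],[-3.5,1.7,-6.5,-10,-28,0,0.3],[-3.5,1.7,-6.5,-10,-28,0,0.3]]]'
python3 -m creep '[[[0,0,0,0,0,0,0.3],[0,0,0,0,0,0,0.3]]]'
python3 - <<'E'
from h import *
import pickle
o=arm.observe();print(o['joints'],o['position']);pickle.dump(o,open('w20.pkl','wb'))
cv2.imwrite('pics/w20.png',arm.get_image('wrist')[:,:,::-1])
c=cam('wrist',o);u=proj(c,[.6,.32,.112]);print(u,c[0][:3,3])
E
```

```text
clock: 39.05
position: [0.4154, 0.3197, 0.1975]
ee_rot: [2.189, 1.549, 0.406]
force: [0.3, 0.5, -0.4]
width: 0.647
clock: 39.25
position: [0.4221, 0.316, 0.2011]
ee_rot: [2.203, 1.536, 0.406]
force: [1.3, -0.0, -0.6]
width: 0.654
[-1.73400113  0.33856536  0.82777656  2.12652498  0.40961436  0.68137429
 -1.61322394] [0.42208757 0.31598246 0.20110394]
[443.8063998  148.52461623] [0.37908608 0.40499136 0.32284261]
```

View pics/w20.png

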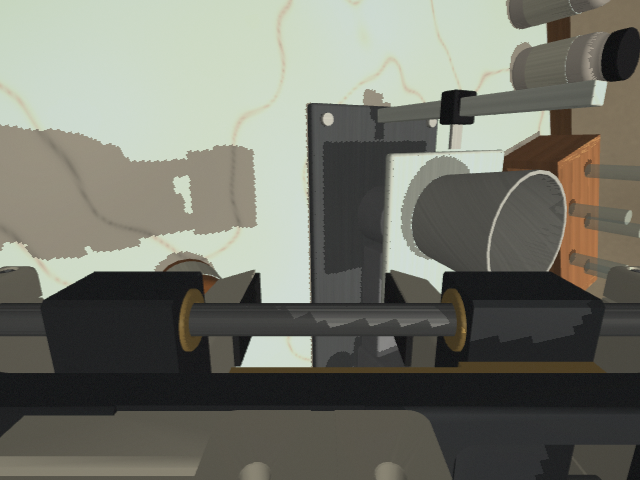

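```bash
python3 - <<'E'
from h import *
crop(cv2.imread('pics/w20.png'),378,100,132,70,6,'pics/w20c.png')
E
```

```text
(no output)
```

View pics/w20c.png

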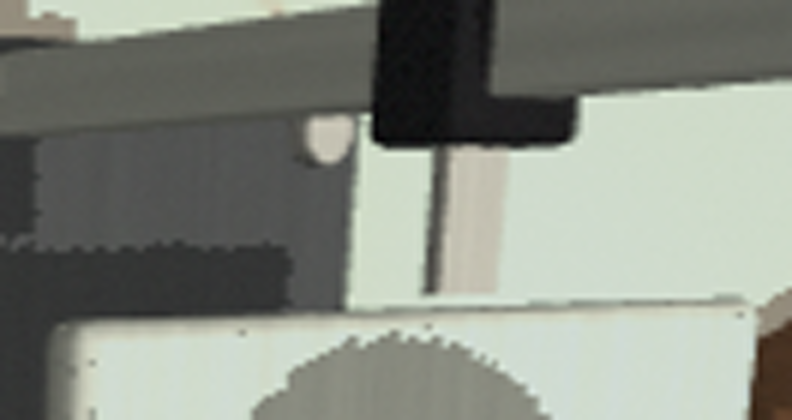

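```bash
python3 - <<'E'
from h import *
import pickle
from scipy.optimize import minimize_scalar
im=cv2.imread('pics/w20.png');print(im[165,382:400,1],im[165,498:512,1],im[146,444:466,1])
c=cam('wrist',pickle.load(open('w20.pkl','rb')))
g=lambda x,y:np.array([x/6+377.5,y/6+99.5])
def zfit(xy,px,name):
    r=minimize_scalar(lambda z:np.sum((proj(c,[*xy,z])-px)**2),bounds=(0,.3),method='bounded');print(name,round(r.x,4),'res px',(proj(c,[*xy,r.x])-px).round(1),'px/mm',((proj(c,[*xy,r.x+.001])-proj(c,[*xy,r.x]))).round(2))
zfit((.6085,.3165),g(440,292),'tip near top'); zfit((.6199,.3123),g(497,292),'tip far top');zfit((.6085,.3165),g(425,292),'tip near bot')
S=np.array([.5267,.0675]);jx=np.array([.9415,-.337]);jy=np.array([.337,.9415])
for n,a in(('near',-.07),('near+r',-.067),('far',.07)):
    print(n,[proj(c,[*(S+.26*jy+a*jx),z]).round(1).tolist() for z in(.1,.105,.11,.115)])
    print(n,'at v165',[proj(c,[*(S+.245*jy+a*jx),z]).round(1).tolist() for z in(.1,.105,.11,.115)])
E
```

```text
[ 53  54  56  68  93 103 112 130 161 189 206 215 219 219 220 219 220 219] [219 219 219 219 198  61  48  50  49  47  49  49  50  47] [219 219 219 214 170  82 100 155 192 191 192 196 193 193 193 194 199 216
 220 219 219 219]
tip near top 0.1114 res px [-0.   0.7] px/mm [0.96 0.01]
tip far top 0.1111 res px [-0.   0.6] px/mm [0.96 0.01]
tip near bot 0.1087 res px [-0.   0.7] px/mm [0.94 0.01]
near [[383.3, 152.6], [387.4, 152.7], [391.7, 152.8], [396.1, 153.0]]
near at v165 [[382.5, 171.9], [386.6, 172.4], [390.8, 172.8], [395.2, 173.2]]
near+r [[386.3, 152.5], [390.4, 152.6], [394.7, 152.7], [399.2, 152.9]]
near+r at v165 [[385.5, 171.8], [389.6, 172.2], [393.8, 172.6], [398.2, 173.1]]
far [[495.9, 149.7], [500.7, 149.7], [505.5, 149.8], [510.5, 149.9]]
far at v165 [[494.1, 165.3], [498.7, 165.6], [503.5, 165.9], [508.4, 166.1]]
```

```bash
python3 -m creep '[[[-0.5,2,3,0,0,0,0.3],[-1,4,6,0,0,0,0.3],[-2,7,9,0,0,0,0.3],[-3,10,12,0,0,0,0.3],[-3,10,12,0,0,0,0.3]]]'
python3 -m creep '[[[0,0,0,0,0,0,0.3],[0,0,0,0,0,0,0.3],[0,0,0,0,0,0,0.3]]]'
python3 - <<'E'
from h import *
s=cam('side')
t=arm.get_image('top')[:,:,::-1];i=arm.get_image('side')[:,:,::-1]
cv2.imwrite('pics/t21.png',t);cv2.imwrite('pics/s21.png',i);crop(i,230,120,130,130,4.6,'pics/s21c.png')
print([proj(s,[.5267,.0675,z]) for z in(.193,.215)]);o=arm.observe();print(o['joints'],o['clock'])
E
```

```text
clock: 39.8
position: [0.392, 0.4213, 0.3246]
ee_rot: [2.205, 1.54, 0.416]
force: [0.0, 0.0, -1.3]
width: 0.65
clock: 40.1
position: [0.392, 0.4143, 0.3198]
ee_rot: [2.202, 1.534, 0.404]
force: [-0.1, -1.2, -0.4]
width: 0.652
[array([290.97354347, 188.9571255 ]), array([290.86509796, 180.9803161 ])]
[-1.84433551  0.29898217  0.80476747  1.81125641  0.34498607  1.06877063
 -1.5828368 ] 40.2
```

View pics/t21.png

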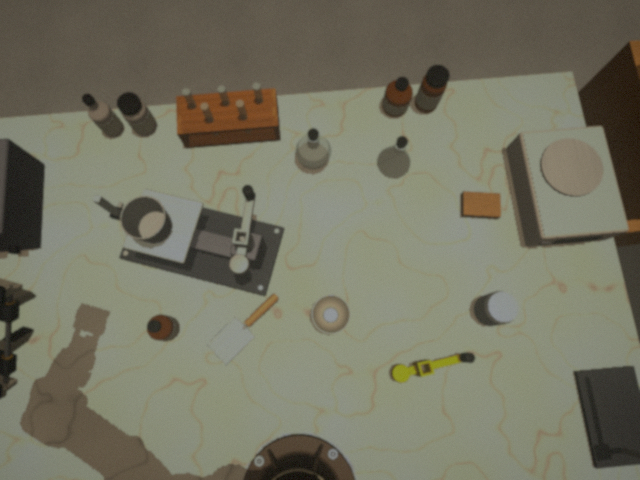

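View pics/s21c.png

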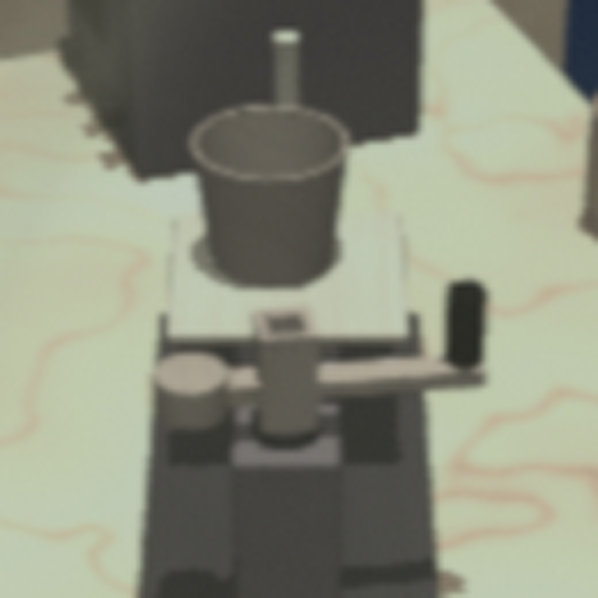

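The crank is seated: its hub top is at side (291.7,190), against a predicted (291,189) for fully down. The pot is standing in place, the bystanders haven't moved, and the robot is clear. Handing in.

```bash
python3 -c "
from cell import arm
print(arm.sign_off())"
```

```text
the job is handed in; nothing more can be done
None
```

The crank is seated on the lift's shaft and let go. I wound it about 798° clockwise (2.2 turns), which raised the platform about 31 mm. I handed the job in at about 40 s.

**Last checks**
- **Seating:** in the side picture the hub's top is within about 1 px of where it should be when fully down on the collar.
- **Height:** the platform top measured about 0.110 m. The pointer is about 2.5 mm thick, from about 0.1087 to 0.1112 m. I set the platform level with the middle of its tip, so it is about 1 mm below the tip's upper edge. My height readings are good to roughly 1 mm.
- **Absolute heights disagree a little:** I first measured the platform at about 0.078 m, while the task gives 80 to 84 mm. I therefore relied on the pointer and platform compared in the same pictures.
- **Surroundings:** the pot stands on the platform, and the other bench items and the yellow crank look unmoved.

**What went wrong**
- **Slips:** while I wound by the black grip without turning the wrist, the grip slipped in the pads three times. The highest wrist force reading was about 53 N, as a finger pressed on the grip. I finished by pinching the hub and turning the wrist.
- **Joint limit:** during one inspection pose, joint 7 read -2.7413 rad against its stated limit of -2.74. That may count as passing the range; I moved away from it on the next move.

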